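# Load the chilled vial tray into the sampler

### The arm

A 6-joint arm with a two-finger parallel gripper is mounted at the origin on the work surface. World frame = base frame: x ahead of the robot, y to its left, z up, the work surface at z = 0. Lengths are in m, angles in rad, forces in N, time in s.
With the tool pointing down it reaches from about 0.25 to 0.725 m from the base axis. Payload 9.7 kg.
Tool frame: the origin (TCP) lies midway between the tips of the shut fingers; the grasp point (between the pads) lies 19 mm behind it; x points along the fingers, y is the direction in which the jaws open and shut, and the axes are right-handed (so a half turn about x gives the same grasp; the last joint's range is limited). The gripper opens to 85 mm and grips with 20 to 120 N. Pads are 22 mm wide; open, the fingers measure 114 mm over their backs; the gripper's body (76 mm by 85 mm) begins 54 mm behind the grasp point. The pads swing forward as they close: fully open they stand 13 mm farther back than shut.
Start: joints at [-1.168, 0.087, 0.176, 1.66, 0, 1.571], TCP at [0.216, -0.506, 0.231] pointing down, gripper open.
Joint ranges: [-3.13, 3.13], [-0.85, 1.81], [-1.15, 1.24], [-2.2, 2.28], [-1.44, 1.52], [-3.14, 3.14]. Speed limits (rad/s): [2.22, 2.22, 2.57, 3.14, 3.14, 3.14].

### API

Orientations are given as a 3x3 rotation matrix whose columns are the frame's x, y, z axes.
In Python, from plant import robot gives the robot as it stands. The module is installed in compiled form; this text tells all that it offers.
- The arm moves only by the shell command python3 -m creep 'ROWS' [FORCE]. ROWS is JSON, a list of rows, each an object of numbers: "gripper": the opening, from -1 (shut) to 1 (fully open), so that 0 is half open; "x", "y", "z": the shift along the tool's x, y, z in cm; "twist": the turn about the tool's x in rad. A call has exactly 8 rows; each row shifts and turns the pose as measured when the row begins, along the tool's axes as they then stand; what a row does not reach is not made up. A row lasts 1/10 s, in which the tool goes at most 50 mm and 8.59 degrees, less where a joint would pass 70% of its speed; a pose out of reach is approached as far as the arm can. A call with a gripper value outside its range is refused whole. The fingers move at their own pace and stop on an object; FORCE is the grip in N (left out, the last holds). Time passes only in rows, so rows that do not move let the fingers close, or fill a call up. It gives the time, the measured TCP pose, the force and the opening at its end, in the units of the state.
- robot.sense(): the state, without advancing time (a new reading comes with each control period).
- robot.read_camera(name): name is "side" or "top" or "wrist"; returns the picture (400x640x3 uint8, blue, green, red); there is no depth.
- robot.camera_params(name): a dict with "vertical_fov" (degrees; the focal length in pixels is half the picture's height over the tangent of half this angle, whatever the lens; pixels are square), "cx", "cy" (the principal point, pixels), "R" (3x3) and "t" (3): a world point X has camera coordinates R X + t. Camera axes: x right, y down, z forward; pixel columns grow to the right and rows downward; lengths in m; the calibration is good to about 2 mm. The wrist camera is an equidistant fisheye: a pixel r from the principal point sees the ray r / f radians off the axis. A picture is of the moment at which its call begins: read the wrist's pose just before it. camera_params takes no time and is no camera call; for the wrist camera it gives the pose at the moment of the call.
- robot.sign_off(): hands the job in, once; it reports no verdict.
The state is a dict: "clock": time; "joint_positions": joint angles; "dq": joint speeds; "joint_efforts": joint torques, N m; "tool_pos": TCP position; "ee_rot": TCP orientation; "wrist_force": force on the tool from outside, world axes, zero at the start; "moment": the same for the moment, N m; "width": finger opening in m.
Only numpy, scipy, OpenCV 4.12 (cv2) and the standard library are available. Lean on these libraries where they do the work, as an engineer would, in place of code of your own. Each camera call takes 0.05 s, during which the arm holds its last target.

### The job

Slide the chiller's blue cover fully open, lift the loaded green vial tray out by its handle, and slide it flat under the lips of the sampler's loading bay until it is fully home against the orange stop. Keep all four vials standing in the tray, leave the cover open, and do not push the other things on the bench about.

Things in the scene. Friction and masses are not known exactly. Their poses are not given: they have to be found in the camera images.
- chiller: Fixed white sample chiller, 305 (x) x 190 (y) x 118 mm high, spanning x -155 to +150 mm; origin on the bench. Its -x half is an open-topped well centred at x = -75 mm, 140 (x) x 150 (y) mm inside, floor 20 mm above the bench; its +x half is a closed deck. Cover tracks on its side edges reach 136 mm above the bench.
- cover (a joint): Blue flat cover in the chiller's tracks, 150 x 166 x 8 mm, its top 128 mm above the bench. Value in m: 0 = over the well (shut), grows to 0.15 = hard stop, over the deck (fully open); slides along the chiller's +x. Light friction of about 1.5 N; stays where it is left; cannot come off.
- cover_handle (a point): Centre of the black bar handle on the cover (moves with it; its axes are the chiller's). The bar is 80 mm long across the sliding direction (along y), 14 mm thick (x) and 24 mm high, centred 161 mm above the bench, with a 21 mm gap under it above the cover and a post near each end.
- tray_center (a point): Centre (half-way up) of the green vial tray, 0.3 to 0.5 kg loaded, standing loose in the chiller's well. Overall 110 (x) x 104 (y) x 95 mm high; this point is 47.5 mm above its underside, z up. Block 84 mm wide, 28 mm high, with a 6 mm thick flange at the bottom of each side (104 mm over both). Vial tops are 8.5 mm above this point. Same both ways round.
- tray_handle (a point): Centre of the tray's black handle bar, 36 mm straight above the tray's centre point (its axes are the tray's). The bar is 70 mm long along x, 14 mm thick (y), 23 mm high; its underside is 16 mm above the vial tops. It stands on two thin posts.
- sampler: Fixed compact sampler with a loading bay on its -x side; origin on the bench. Grey deck 30 mm above the bench from x = -105 mm (front edge) to the face of the orange stop at x = +85 mm. Behind the stop a white housing 85 mm high begins at x = +90 mm; it is 125 mm high from x = +140 mm.
- bay_mouth (a point): Middle of the slot's mouth, on the deck at the sampler's x = -35 mm (axes of the sampler). From here rails run 120 mm along +x to the stop: slot 110 mm wide for the tray's flanges, under lips 92 mm apart and 10 mm above the deck, so the tray enters only by sliding. Ahead of it flared guides open to 144 mm at 45 mm before the mouth, over an open apron. Rails and guides are 15 to 16 mm high.
- bay_home (a point): Where the tray's centre point lies when it is fully home against the stop: 30 mm along the sampler's x from its origin, 77.5 mm above the bench. Its x axis is the direction in which the tray slides in (the sampler's x).
- vial1_center (a point): Centre of a loose capped amber vial, 23 mm across and 50 mm tall, standing in a 22 mm deep well of the tray 32 mm along and 24 mm across from the tray's centre, 16.5 mm below the tray's centre point; z is the vial's axis.
- vial2_center (a point): Centre of a loose capped amber vial, 23 mm across and 50 mm tall, standing in a 22 mm deep well of the tray 32 mm along and 24 mm across from the tray's centre, 16.5 mm below the tray's centre point; z is the vial's axis.
- vial3_center (a point): Centre of a loose capped amber vial, 23 mm across and 50 mm tall, standing in a 22 mm deep well of the tray 32 mm along and 24 mm across from the tray's centre, 16.5 mm below the tray's centre point; z is the vial's axis.
- vial4_center (a point): Centre of a loose capped amber vial, 23 mm across and 50 mm tall, standing in a 22 mm deep well of the tray 32 mm along and 24 mm across from the tray's centre, 16.5 mm below the tray's centre point; z is the vial's axis.
- reagent_bottle: Bystander: amber reagent bottle, 60 mm across, 110 mm tall, standing between the two machines; origin at the centre of its underside.
- cap_jar: Bystander: white jar with red cap, 52 mm across, 60 mm tall, standing near the robot; origin at the centre of its underside.
- tip_box: Bystander: yellow box with a clear lid, 120 x 85 x 60 mm; origin at the centre of its underside.
- solvent_bottle: Bystander: clear bottle with blue cap, 80 mm across, 170 mm tall; origin at the centre of its underside.
- beaker: Bystander: glass beaker, 70 mm across, 90 mm tall; origin at the centre of its underside.
- notebook: Bystander: blue notebook, 154 x 112 x 17 mm, lying flat; origin at the centre of its underside.
- timer: Bystander: white timer, 60 x 75 x 24 mm, lying flat; origin at the centre of its underside.

How it is judged:
By the outcome, as a careful person would: the job done as asked, in the order asked, and still so for the second after the job is handed in, with the robot touching nothing.
It also fails if it takes over 61 s, if anything falls off the work surface, if the arm or the gripper's body presses on something with over 40 N, if the wrist force passes 120 N, or if a joint passes its speed limit or range.

## Working session

There is one attempt and no reset: what is moved stays moved. The work goes in short steps, Python scripts to look and compute and a shell command to move; the robot and the scene stay as the last step left them, time stands still between calls to the robot, and variables do not carry over. Pictures are saved under pics/ and viewed, and the job is handed in when it is done.

```bash
mkdir -p pics; python3 - <<'E'
from plant import robot
import cv2,numpy as np
s=robot.sense()
for k in ("clock","tool_pos","ee_rot","wrist_force","width"): print(k,s[k])
for n in ("side","top","wrist"):
    p=robot.camera_params(n); print(n,p)
    cv2.imwrite(f"pics/{n}0.png",robot.read_camera(n))
E
```

```text
clock 0.0
tool_pos [ 0.21548343 -0.50576571  0.23057872]
ee_rot [[-5.59936668e-04  3.91973929e-01 -9.19976155e-01]
 [ 1.24506470e-03 -9.19975313e-01 -3.91974328e-01]
 [-9.99999068e-01 -1.36491063e-03  2.70950105e-05]]
wrist_force [-0.77170734 -0.59684405 -0.00948221]
width 0.08534747986474912
side {'vertical_fov': 48.41806965335625, 'cx': 322.2560833280982, 'cy': 203.06100245516316, 'R': array([[-9.19702296e-01, -3.92616371e-01, -2.66987651e-04],
       [-2.79981711e-01,  6.56332472e-01, -7.00598265e-01],
       [ 2.75241581e-01, -6.44267081e-01, -7.13555884e-01]]), 't': array([0.51768757, 0.24120768, 1.2920205 ])}
top {'vertical_fov': 49.55608409744214, 'cx': 315.4293517095549, 'cy': 201.45202344564916, 'R': array([[ 1.19456396e-03, -9.99992678e-01, -3.63556584e-03],
       [-9.85629306e-01, -5.63275259e-04, -1.68921741e-01],
       [ 1.68918456e-01,  3.78510806e-03, -9.85622762e-01]]), 't': array([-0.00914811,  0.58493794,  1.72035097])}
wrist {'vertical_fov': 65.70646984690485, 'cx': 319.1129834662205, 'cy': 202.1797065504461, 'R': array([[ 3.91688405e-01, -9.20097893e-01, -2.44627560e-04],
       [-8.88703140e-01, -3.78392398e-01,  2.58893649e-01],
       [-2.38300066e-01, -1.01188239e-01, -9.65905802e-01]]), 't': array([-0.55095138, -0.03283281,  0.37772208])}
```

View pics/top0.png

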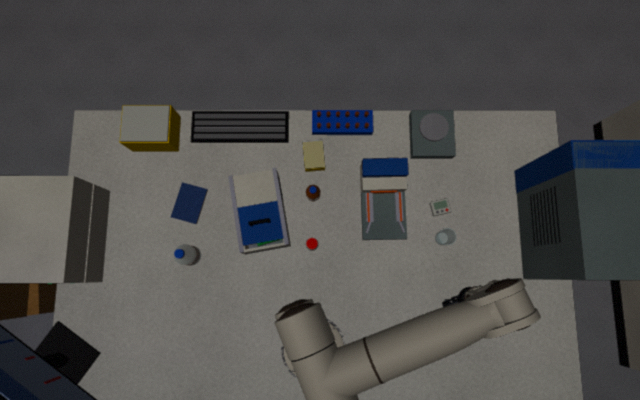

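View pics/side0.png

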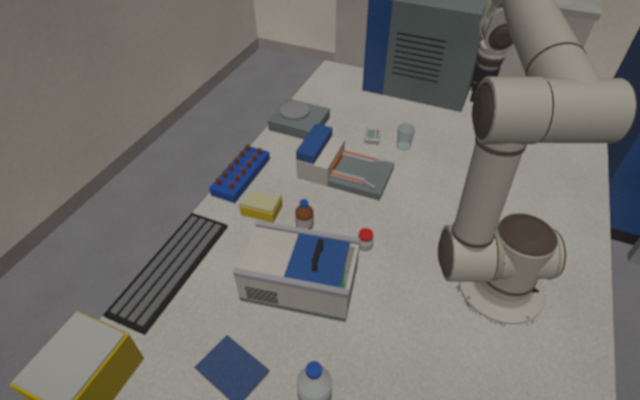

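View pics/wrist0.png

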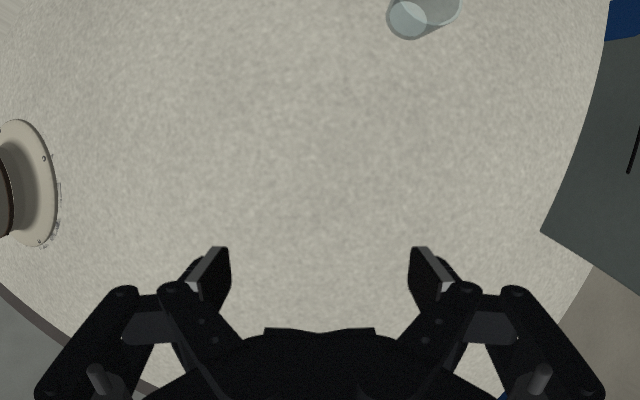

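Top view: chiller around (260,210) with its cover (blue, black handle at ~(260,222)), sampler around (385,200) with orange rails, the reagent bottle at (313,192), jar at (312,243). I'll enlarge and measure.

```bash
cat > h.py <<'E'
import numpy as np,cv2
from plant import robot
def cam(n):
    p=robot.camera_params(n); p['f']=200/np.tan(np.radians(p['vertical_fov'])/2); p['n']=n; return p
def ray(p,uv):
    u,v=(uv[0]-p['cx'])/p['f'],(uv[1]-p['cy'])/p['f']
    if p['n']=='wrist':
        r=np.hypot(u,v); d=np.array([u/r*np.sin(r),v/r*np.sin(r),np.cos(r)]) if r>1e-9 else np.array([0,0,1.])
    else: d=np.array([u,v,1.])
    return -p['R'].T@p['t'], p['R'].T@d
def onz(p,uv,z):
    c,d=ray(p,uv); return c+d*(z-c[2])/d[2]
def proj(p,X):
    c=p['R']@np.asarray(X,float)+p['t']
    if p['n']=='wrist':
        th=np.arctan2(np.hypot(c[0],c[1]),c[2]); q=c[:2]/np.hypot(c[0],c[1])*th
    else: q=c[:2]/c[2]
    return np.array([p['cx'],p['cy']])+p['f']*q
E
python3 - <<'E'
from h import *
t=cv2.imread('pics/top0.png');s=cv2.imread('pics/side0.png')
cv2.imwrite('pics/a.png',cv2.resize(t[150:260,215:325],None,fx=5.4,fy=5.4,interpolation=2))
cv2.imwrite('pics/b.png',cv2.resize(t[145:250,340:470],None,fx=5.4,fy=5.4,interpolation=2))
cv2.imwrite('pics/c.png',cv2.resize(s[215:325,225:385],None,fx=5,fy=5,interpolation=2))
E
```

```text
(no output)
```

View pics/a.png

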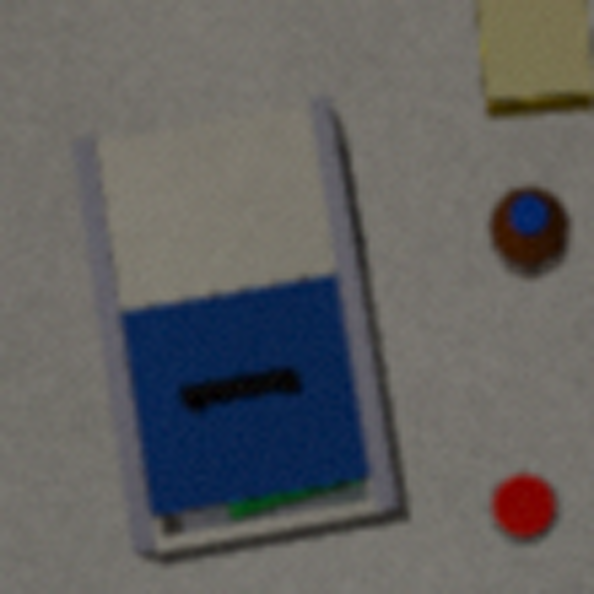

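View pics/b.png

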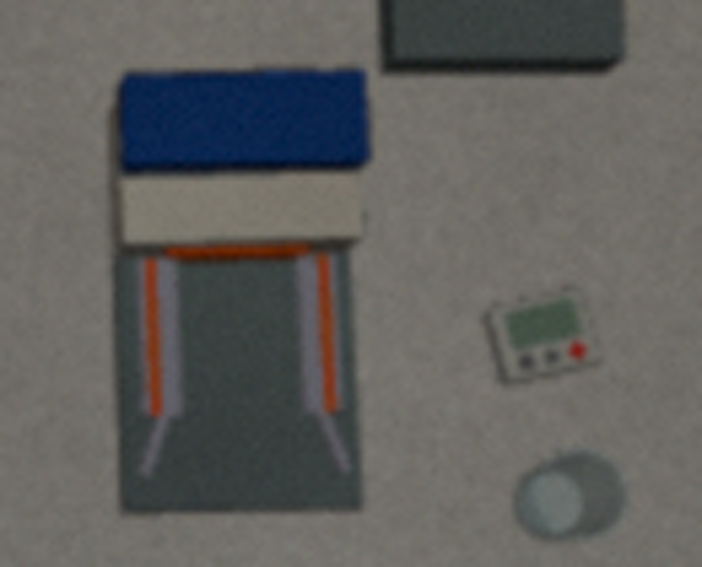

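View pics/c.png

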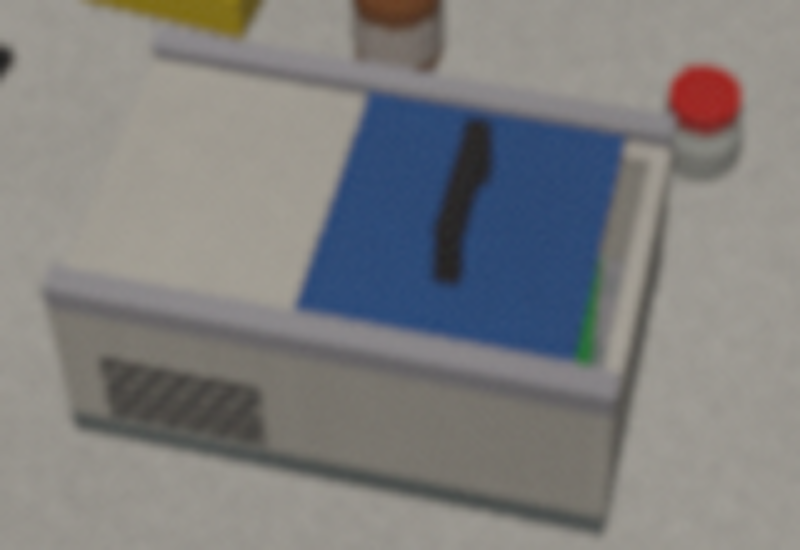

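Chiller is yawed a little, cover is ~25 mm open showing a green tray strip; sampler nearly aligned with world. Measuring now by masks.

```bash
python3 - <<'E'
from h import *
p=cam('top');t=cv2.imread('pics/top0.png');hsv=cv2.cvtColor(t,cv2.COLOR_BGR2HSV)
def roi(m,a):
    o=np.zeros_like(m);o[a[1]:a[3],a[0]:a[2]]=m[a[1]:a[3],a[0]:a[2]];return o
# subpixel: upsample
def rect(m):
    c=max(cv2.findContours(m,cv2.RETR_EXTERNAL,cv2.CHAIN_APPROX_NONE)[0],key=cv2.contourArea)
    return cv2.boxPoints(cv2.minAreaRect(c))
K=4
def big(a):
    return cv2.resize(hsv[a[1]:a[3],a[0]:a[2]],None,fx=K,fy=K,interpolation=cv2.INTER_LINEAR)
def tb(q,a): return (np.array(q)+.5)/K-.5+np.array(a[:2])
a=(225,165,295,255);h=big(a)
m=cv2.inRange(h,(100,120,50),(125,255,255));m=cv2.morphologyEx(m,cv2.MORPH_CLOSE,np.ones((41,41),np.uint8))
P=np.array([onz(p,q,.128)[:2] for q in tb(rect(m),a)]);print('cover',P.round(4),P.mean(0),[np.linalg.norm(P[i]-P[i-1]).round(4) for i in range(4)])
for i in range(4): d=P[i]-P[i-1];print(np.degrees(np.arctan2(d[1],d[0])).round(1),end=' ')
a=(245,212,275,232);h=big(a);m=cv2.inRange(h,(0,0,0),(180,255,45));
P=np.array([onz(p,q,.170)[:2] for q in tb(rect(m),a)]);print('\nhandle',P.round(4),P.mean(0),[np.linalg.norm(P[i]-P[i-1]).round(4) for i in range(4)])
for i in range(4): d=P[i]-P[i-1];print(np.degrees(np.arctan2(d[1],d[0])).round(1),end=' ')
for a in ((362,190,374,225),(394,190,407,225)):
    h=big(a);m=cv2.inRange(h,(3,130,60),(18,255,255))
    P=np.array([onz(p,q,.046)[:2] for q in tb(rect(m),a)]);print('\nrail',P.round(4),P.mean(0))
a=(355,150,412,245);h=big(a);m=cv2.inRange(h,(100,120,50),(125,255,255))
P=np.array([onz(p,q,.125)[:2] for q in tb(rect(m),a)]);print('\nsampler blue',P.round(4),P.mean(0))
# picks from zoomed pictures
A=lambda x,y:((x+.5)/5.4-.5+215,(y+.5)/5.4-.5+150)
B=lambda x,y:((x+.5)/5.4-.5+340,(y+.5)/5.4-.5+145)
for q in ((75,138),(325,98),(405,512),(140,552)): print('trk',onz(p,A(*q),.136).round(4))
for q in ((121,511),(361,509)): print('front',onz(p,B(*q),.03).round(4))
for q in ((165,250),(310,248)): print('stop',onz(p,B(*q),.055).round(4))
print('mouth',onz(p,B(163,414),.045),onz(p,B(323,411),.045))
for n,q,z in (('bottle',(530,225),.09),('jar',(524,505),.06)): print(n,onz(p,A(*q),z).round(4))
E
```

```text
cover [[0.5462 0.2996]
 [0.5747 0.1425]
 [0.4285 0.1145]
 [0.4008 0.2695]] [0.48756449 0.20652746] [np.float64(0.1485), np.float64(0.1597), np.float64(0.1488), np.float64(0.1574)]
11.7 -79.7 -169.2 100.1 
handle [[0.489  0.2465]
 [0.5047 0.1646]
 [0.4852 0.1606]
 [0.4696 0.2423]] [0.48715365 0.20349552] [np.float64(0.0198), np.float64(0.0833), np.float64(0.0198), np.float64(0.0832)]
12.1 -79.2 -168.4 100.8 
rail [[ 0.6224 -0.2186]
 [ 0.6226 -0.227 ]
 [ 0.5047 -0.2267]
 [ 0.5045 -0.2185]] [ 0.56357208 -0.22271172]

rail [[ 0.6267 -0.3499]
 [ 0.627  -0.3578]
 [ 0.5079 -0.3583]
 [ 0.5076 -0.3504]] [ 0.56728295 -0.35410712]

sampler blue [[ 0.7464 -0.1928]
 [ 0.749  -0.3735]
 [ 0.6798 -0.3721]
 [ 0.6772 -0.1926]] [ 0.71309781 -0.28274585]
trk [0.6748 0.3326 0.136 ]
trk [0.7047 0.1513 0.136 ]
trk [0.4037 0.0895 0.136 ]
trk [0.3753 0.2762 0.136 ]
front [ 0.4325 -0.1982  0.03  ]
front [ 0.4342 -0.379   0.03  ]
stop [ 0.628  -0.2323  0.055 ]
stop [ 0.6296 -0.3421  0.055 ]
mouth [ 0.50423954 -0.22951685  0.045     ] [ 0.50660089 -0.34988264  0.045     ]
bottle [0.6195 0.002  0.09  ]
jar [0.4143 0.0063 0.06  ]
```

```bash
cat >> h.py <<'E'
def plan(target,yaw=None,n=8,vmax=4.5):
    """split move to TCP target (m) and jaw-axis yaw (deg, mod 180) into n rows; print tool-axis rows"""
    s=robot.sense();R=np.array(s['ee_rot']);p=np.array(s['tool_pos']);y0=np.degrees(np.arctan2(R[1,1],R[0,1]))
    dy=0 if yaw is None else (yaw-y0+90)%180-90
    tw=np.radians(-dy)/n; d=(np.array(target)-p)/n
    print('from',p.round(4),'yaw',y0.round(2),'dyaw',round(dy,2),'clock',s['clock'],'|d|',np.linalg.norm(d).round(4))
    from scipy.spatial.transform import Rotation as Ro
    for i in range(n):
        l=R.T@d*100; print(i+1,'x %.1f y %.1f z %.1f twist %.3f'%(*l,tw)); R=R@Ro.from_rotvec([tw,0,0]).as_matrix()
def st():
    s=robot.sense();R=np.array(s['ee_rot']);print(round(s['clock'],2),'p',np.round(s['tool_pos'],4),'yaw',np.degrees(np.arctan2(R[1,1],R[0,1])).round(2),'ax',R[:,0].round(3),'F',np.round(s['wrist_force'],1),'w',round(s['width'],4))
E
python3 - <<'E'
from h import *
plan([.487,.205,.26],11,n=16)
p=cam('wrist');s=robot.sense();print(np.array(s['ee_rot']).T@(-p['R'].T@p['t']-s['tool_pos']),np.array(s['ee_rot']).T@p['R'].T)
E
```

```text
from [ 0.2155 -0.5058  0.2307] yaw -66.93 dyaw 77.93 clock 0.15 |d| 0.0476
1 x -0.2 y -3.4 z -3.3 twist -0.085
2 x -0.2 y -3.1 z -3.6 twist -0.085
3 x -0.2 y -2.8 z -3.8 twist -0.085
4 x -0.2 y -2.5 z -4.1 twist -0.085
5 x -0.2 y -2.1 z -4.3 twist -0.085
6 x -0.2 y -1.8 z -4.4 twist -0.085
7 x -0.2 y -1.4 z -4.6 twist -0.085
8 x -0.2 y -1.0 z -4.7 twist -0.085
9 x -0.2 y -0.6 z -4.7 twist -0.085
10 x -0.2 y -0.2 z -4.8 twist -0.085
11 x -0.2 y 0.2 z -4.8 twist -0.085
12 x -0.2 y 0.6 z -4.7 twist -0.085
13 x -0.2 y 1.0 z -4.6 twist -0.085
14 x -0.2 y 1.4 z -4.5 twist -0.085
15 x -0.2 y 1.8 z -4.4 twist -0.085
16 x -0.2 y 2.2 z -4.2 twist -0.085
[-0.14255466  0.00109003 -0.06590034] [[-9.41924491e-04 -2.58886486e-01  9.65907294e-01]
 [ 9.99999523e-01 -4.93850089e-04  8.42806481e-04]
 [ 2.58822194e-04  9.65907627e-01  2.58886828e-01]]
```

```bash
python3 -m creep '[{"gripper":1,"x":-0.2,"y":-3.4,"z":-3.3,"twist":-0.085},{"gripper":1,"x":-0.2,"y":-3.1,"z":-3.6,"twist":-0.085},{"gripper":1,"x":-0.2,"y":-2.8,"z":-3.8,"twist":-0.085},{"gripper":1,"x":-0.2,"y":-2.5,"z":-4.1,"twist":-0.085},{"gripper":1,"x":-0.2,"y":-2.1,"z":-4.3,"twist":-0.085},{"gripper":1,"x":-0.2,"y":-1.8,"z":-4.4,"twist":-0.085},{"gripper":1,"x":-0.2,"y":-1.4,"z":-4.6,"twist":-0.085},{"gripper":1,"x":-0.2,"y":-1,"z":-4.7,"twist":-0.085}]'; python3 -c "
from h import *
plan([.487,.205,.26],11,n=9)"
```

```text
clock: 0.95
tool_pos: [0.3499, -0.1399, 0.2435]
ee_rot: [[-0.003, 0.89, -0.455], [0.006, -0.455, -0.89], [-1.0, -0.005, -0.004]]
wrist_force: [1.4, -0.6, 0.2]
width: 0.0856
from [ 0.3499 -0.1399  0.2435] yaw -27.09 dyaw 38.09 clock 0.95 |d| 0.0413
1 x -0.2 y -0.4 z -4.1 twist -0.074
2 x -0.2 y -0.1 z -4.1 twist -0.074
3 x -0.2 y 0.2 z -4.1 twist -0.074
4 x -0.2 y 0.5 z -4.1 twist -0.074
5 x -0.2 y 0.8 z -4.0 twist -0.074
6 x -0.2 y 1.1 z -4.0 twist -0.074
7 x -0.2 y 1.4 z -3.9 twist -0.074
8 x -0.2 y 1.7 z -3.8 twist -0.074
9 x -0.2 y 2.0 z -3.6 twist -0.074
```

Tracks very well. Continue (8 slightly bigger rows).

```bash
python3 -m creep '[{"gripper":1,"x":-0.2,"y":-0.4,"z":-4.6,"twist":-0.083},{"gripper":1,"x":-0.2,"y":0,"z":-4.6,"twist":-0.083},{"gripper":1,"x":-0.2,"y":0.3,"z":-4.6,"twist":-0.083},{"gripper":1,"x":-0.2,"y":0.6,"z":-4.6,"twist":-0.083},{"gripper":1,"x":-0.2,"y":1,"z":-4.5,"twist":-0.083},{"gripper":1,"x":-0.2,"y":1.4,"z":-4.4,"twist":-0.083},{"gripper":1,"x":-0.2,"y":1.8,"z":-4.3,"twist":-0.083},{"gripper":1,"x":-0.2,"y":2.1,"z":-4.1,"twist":-0.083}]'; python3 - <<'E'
from h import *
st();p=cam('wrist');print(proj(p,[.487,.205,.173]))
cv2.imwrite('pics/w1.png',robot.read_camera('wrist'));import pickle;pickle.dump(p,open('w1.pkl','wb'))
E
```

```text
clock: 1.75
tool_pos: [0.4803, 0.2231, 0.2618]
ee_rot: [[0.0, 0.976, 0.22], [0.005, 0.22, -0.976], [-1.0, 0.001, -0.005]]
wrist_force: [0.5, -0.0, 0.4]
width: 0.0854
1.75 p [0.4803 0.2231 0.2618] yaw 12.7 ax [ 0.     0.005 -1.   ] F [ 0.5 -0.   0.4] w 0.0854
[321.28790814 228.59593484]
```

View pics/w1.png

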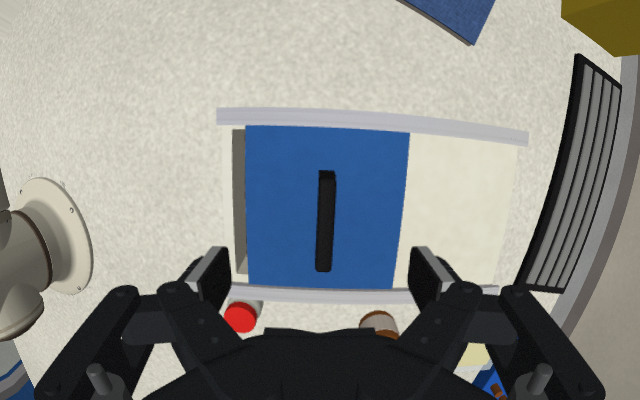

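Wrist view: cover handle bar from (327,171) to (323,271), between the jaws' columns; tracks at rows ~115 and ~292.

```bash
python3 - <<'E'
from h import *
import pickle
p=pickle.load(open('w1.pkl','rb'));im=cv2.imread('pics/w1.png')
m=np.zeros(im.shape[:2],np.uint8);m[160:280,290:360]=(im[160:280,290:360].max(2)<60)*255
ys,xs=np.nonzero(m)
b=[]
for v in (185,200,215,230,245,260):
    c=np.nonzero(m[v])[0]; L,R=onz(p,(c.min()-.5,v),.173),onz(p,(c.max()+.5,v),.173); b.append((L+R)/2); print(v,c.min(),c.max(),((L+R)/2).round(4),np.linalg.norm(R-L).round(4))
print('ends',onz(p,(xs[ys==ys.min()].mean(),ys.min()),.173),onz(p,(xs[ys==ys.max()].mean(),ys.max()+1),.173))
b=np.array(b);k=np.polyfit(b[:,1],b[:,0],1);print('yaw chiller',np.degrees(np.arctan(-k[0])))
# track outer edge points z=.136 top row; cover/deck edges
hsv=cv2.cvtColor(im,cv2.COLOR_BGR2HSV);c=cv2.inRange(hsv,(100,130,60),(125,255,255))[115:300,200:430]
cn=max(cv2.findContours(c,0,1)[0],key=cv2.contourArea).reshape(-1,2)+[200,115]
W=np.array([onz(p,q,.128)[:2] for q in cn.astype(float)],np.float32)
r=cv2.minAreaRect(W);print('cover',r)
E
```

```text
185 319 335 [0.4835 0.2403 0.173 ] 0.013
200 318 334 [0.4854 0.2286 0.173 ] 0.0131
215 318 333 [0.4877 0.2167 0.173 ] 0.0125
230 317 333 [0.4901 0.2045 0.173 ] 0.0135
245 316 332 [0.4923 0.1917 0.173 ] 0.0138
260 315 331 [0.4945 0.1784 0.173 ] 0.014
ends [0.4779016  0.25095417 0.173     ] [0.49701436 0.16746963 0.173     ]
yaw chiller 10.260560774624405
cover ((0.4898764491081238, 0.2047150731086731), (0.14883647859096527, 0.159347802400589), 10.231207847595215)
```

```bash
python3 -c "
from h import *
plan([.4895,.207,.2618],10.5,n=2)
plan([.4895,.207,.145],10.5,n=5)"
```

```text
from [0.4818 0.2283 0.26  ] yaw 13.15 dyaw -2.65 clock 1.8 |d| 0.0113
1 x -0.1 y 0.1 z 1.1 twist 0.023
2 x -0.1 y 0.2 z 1.1 twist 0.023
from [0.4818 0.2283 0.26  ] yaw 13.15 dyaw -2.65 clock 1.8 |d| 0.0234
1 x 2.3 y 0.1 z 0.5 twist 0.009
2 x 2.3 y 0.1 z 0.5 twist 0.009
3 x 2.3 y 0.1 z 0.5 twist 0.009
4 x 2.3 y 0.1 z 0.5 twist 0.009
5 x 2.3 y 0.1 z 0.5 twist 0.009
```

```bash
python3 -m creep '[{"gripper":1,"x":0.5,"y":0.1,"z":1.1,"twist":0.023},{"gripper":1,"x":1.5,"y":0.2,"z":1.1,"twist":0.023},{"gripper":1,"x":2.5},{"gripper":1,"x":2.5},{"gripper":1,"x":2.5},{"gripper":1,"x":1.5},{"gripper":1,"x":0.5},{"gripper":1}]' 40; python3 -c "
from h import *
st();plan([.4895,.207,.145],10.5,n=1)"
```

```text
1.8 p [0.4818 0.2283 0.26  ] yaw 13.15 ax [-0.001  0.007 -1.   ] F [-5.7 -0.3 -3.7] w 0.0853
from [0.4818 0.2283 0.26  ] yaw 13.15 dyaw -2.65 clock 1.8 |d| 0.1172
1 x 11.5 y 0.3 z 2.3 twist 0.046schema error: expected keys gripper, x, y, z, twist
```

All keys needed in each row.

```bash
python3 -m creep '[{"gripper":1,"x":0.5,"y":0.1,"z":1.1,"twist":0.023},{"gripper":1,"x":1.5,"y":0.2,"z":1.1,"twist":0.023},{"gripper":1,"x":2.5,"y":0,"z":0,"twist":0},{"gripper":1,"x":2.5,"y":0,"z":0,"twist":0},{"gripper":1,"x":2.5,"y":0,"z":0,"twist":0},{"gripper":1,"x":1.5,"y":0,"z":0,"twist":0},{"gripper":1,"x":0.5,"y":0,"z":0,"twist":0},{"gripper":1,"x":0,"y":0,"z":0,"twist":0}]' 40; python3 -c "
from h import *
st();plan([.4895,.207,.145],10.5,n=1)"
```

```text
clock: 2.6
tool_pos: [0.4889, 0.2033, 0.1371]
ee_rot: [[-0.005, 0.985, 0.174], [0.004, 0.174, -0.985], [-1.0, -0.004, -0.005]]
wrist_force: [1.1, -0.1, 0.7]
width: 0.0856
2.6 p [0.4889 0.2033 0.1371] yaw 10.01 ax [-0.005  0.004 -1.   ] F [ 1.1 -0.1  0.7] w 0.0856
from [0.4889 0.2033 0.1371] yaw 10.01 dyaw 0.49 clock 2.6 |d| 0.0088
1 x -0.8 y 0.1 z -0.4 twist -0.009
```

```bash
python3 -m creep '[{"gripper":1,"x":-0.6,"y":0,"z":-0.3,"twist":-0.008},{"gripper":-0.2,"x":0,"y":0,"z":0,"twist":0},{"gripper":-0.6,"x":0,"y":0,"z":0,"twist":0},{"gripper":-1,"x":0,"y":0,"z":0,"twist":0},{"gripper":-1,"x":0,"y":0,"z":0,"twist":0},{"gripper":-1,"x":0,"y":0,"z":0,"twist":0},{"gripper":-1,"x":0,"y":0,"z":0,"twist":0},{"gripper":-1,"x":0,"y":0,"z":0,"twist":0}]' 40; python3 -c "
from h import *
st()"
```

```text
clock: 3.4
tool_pos: [0.4899, 0.2064, 0.1477]
ee_rot: [[0.0, 0.983, 0.181], [0.006, 0.181, -0.983], [-1.0, 0.001, -0.006]]
wrist_force: [0.1, 0.4, 0.6]
width: 0.0133
3.4 p [0.4899 0.2064 0.1477] yaw 10.43 ax [ 0.     0.006 -1.   ] F [0.1 0.4 0.6] w 0.0133
```

```bash
python3 -m creep '[{"gripper":-1,"x":0,"y":1,"z":0,"twist":0},{"gripper":-1,"x":0,"y":2,"z":0,"twist":0},{"gripper":-1,"x":0,"y":2,"z":0,"twist":0},{"gripper":-1,"x":0,"y":2,"z":0,"twist":0},{"gripper":-1,"x":0,"y":2,"z":0,"twist":0},{"gripper":-1,"x":0,"y":1.5,"z":0,"twist":0},{"gripper":-1,"x":0,"y":0.7,"z":0,"twist":0},{"gripper":-1,"x":0,"y":0.5,"z":0,"twist":0}]' 40; python3 -c "
from h import *
st()"
```

```text
clock: 4.2
tool_pos: [0.6113, 0.2285, 0.1478]
ee_rot: [[-0.001, 0.983, 0.181], [0.006, 0.181, -0.983], [-1.0, 0.0, -0.006]]
wrist_force: [-2.0, -0.5, 3.5]
width: 0.0133
4.2 p [0.6113 0.2285 0.1478] yaw 10.43 ax [-0.001  0.006 -1.   ] F [-2.  -0.5  3.5] w 0.0133
```

```bash
python3 -m creep '[{"gripper":-1,"x":0,"y":0.4,"z":0,"twist":0},{"gripper":-1,"x":0,"y":0.4,"z":0,"twist":0},{"gripper":-1,"x":0,"y":0.4,"z":0,"twist":0},{"gripper":-1,"x":0,"y":0.4,"z":0,"twist":0},{"gripper":-1,"x":0,"y":0.4,"z":0,"twist":0},{"gripper":-1,"x":0,"y":0.4,"z":0,"twist":0},{"gripper":-1,"x":0,"y":0,"z":0,"twist":0},{"gripper":-1,"x":0,"y":0,"z":0,"twist":0}]' 40; python3 -c "
from h import *
st()"
```

```text
clock: 5.0
tool_pos: [0.6161, 0.2293, 0.1478]
ee_rot: [[-0.041, 0.982, 0.184], [-0.003, 0.184, -0.983], [-0.999, -0.041, -0.004]]
wrist_force: [-1.2, -1.0, -0.9]
width: 0.0132
5.0 p [0.6161 0.2293 0.1478] yaw 10.6 ax [-0.041 -0.003 -0.999] F [-1.2 -1.  -0.9] w 0.0132
```

Cover handle has travelled 128 mm and met its stop; the tool picked up a 2.4° lean, mostly along the world x. Release, lift, and look.

```bash
python3 -m creep '[{"gripper":1,"x":0,"y":0,"z":0,"twist":0},{"gripper":1,"x":0,"y":0,"z":0,"twist":0},{"gripper":1,"x":0,"y":0,"z":0,"twist":0},{"gripper":1,"x":0,"y":0,"z":0,"twist":0},{"gripper":1,"x":-1,"y":0,"z":0,"twist":0},{"gripper":1,"x":-3,"y":0,"z":0,"twist":0},{"gripper":1,"x":-4,"y":0,"z":0,"twist":0},{"gripper":1,"x":-4,"y":0,"z":0,"twist":0}]' 40; python3 - <<'E'
from h import *
st();print(robot.sense()['joint_positions']);p=cam('wrist')
im=robot.read_camera('wrist');cv2.imwrite('pics/w2.png',im)
im=robot.read_camera('side');cv2.imwrite('pics/s2.png',cv2.resize(im[190:340,200:400],None,fx=4,fy=4,interpolation=2))
import pickle;pickle.dump(p,open('w2.pkl','wb'))
E
```

```text
clock: 5.8
tool_pos: [0.6191, 0.2289, 0.2655]
ee_rot: [[-0.052, 0.982, 0.184], [-0.007, 0.184, -0.983], [-0.999, -0.052, -0.003]]
wrist_force: [0.6, -0.3, 0.1]
width: 0.0852
5.8 p [0.6191 0.2289 0.2655] yaw 10.61 ax [-0.052 -0.007 -0.999] F [ 0.6 -0.3  0.1] w 0.0852
[0.34935065 0.45931286 0.69780405 1.86010916 0.0111621  1.73469501]
```

View pics/w2.png

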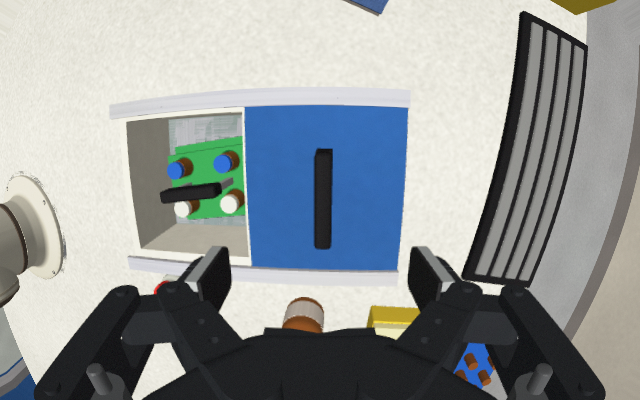

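View pics/s2.png

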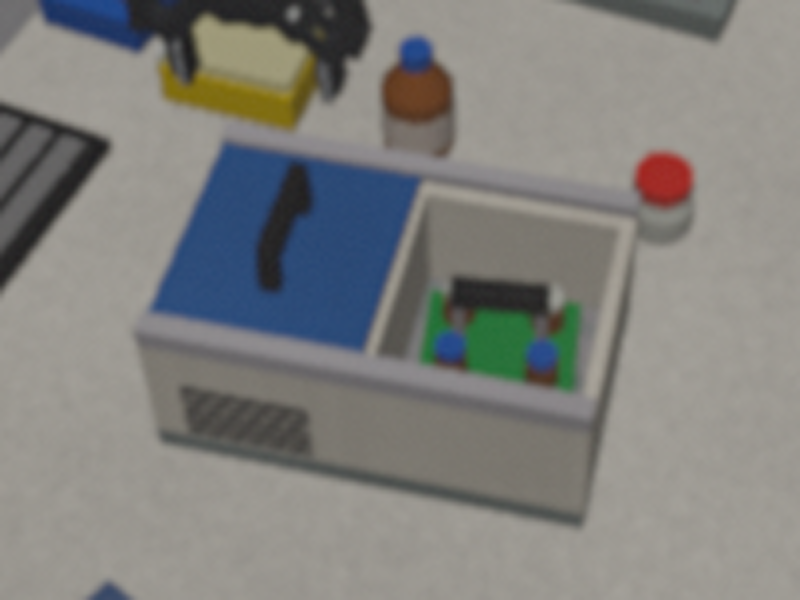

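Cover is fully over the deck. The tray's bar runs (161,196)–(221,189) in the wrist view, slightly turned against the chiller. Measuring it.

```bash
cat >> h.py <<'E'
def barfit(im,p,roi,z,thr=60):
    x0,y0,x1,y1=roi;m=(im[y0:y1,x0:x1].max(2)<thr).astype(np.uint8)
    c=max(cv2.findContours(m,0,cv2.CHAIN_APPROX_NONE)[0],key=cv2.contourArea).reshape(-1,2)+[x0,y0]
    W=np.array([onz(p,q,z)[:2] for q in c.astype(float)])*1000
    r=cv2.minAreaRect(W.astype(np.float32)); b=cv2.boxPoints(r); e=[b[1]-b[0],b[2]-b[1]];e=max(e,key=np.linalg.norm)
    print('bar mm',np.round(r[0],1),np.round(r[1],1),'yaw',np.degrees(np.arctan2(e[1],e[0])).round(1))
E
python3 - <<'E'
from h import *
import pickle
p=pickle.load(open('w2.pkl','rb'));im=cv2.imread('pics/w2.png')
barfit(im,p,(150,178,228,208),.115,50)
barfit(im,p,(305,140,345,255),.173,50)
# vial caps centres at z=.076
for q in ((177,170),(223,162),(182,209),(229,203)): print(onz(p,q,.076).round(4))
E
```

```text
bar mm [477.5 196.7] [76.2 15.7] yaw 16.2
bar mm [617.4 231.5] [12.3 80.9] yaw -79.6
[0.4403 0.2088 0.076 ]
[0.499 0.228 0.076]
[0.4508 0.1614 0.076 ]
[0.5119 0.1816 0.076 ]
```

```bash
sed -i 's/def plan(target,yaw=None,n=8,vmax=4.5):/def plan(target,yaw=None,n=8,full=0):/; s/(yaw-y0+90)%180-90/((yaw-y0+90)%180-90 if not full else (yaw-y0+180)%360-180)/' h.py; python3 -c "
from h import *
plan([.476,.196,.255],106.5,n=13,full=1)"
```

```text
from [0.6206 0.2294 0.2709] yaw 10.62 dyaw 95.88 clock 5.9 |d| 0.0115
1 x 0.2 y -1.1 z 0.0 twist -0.129
2 x 0.2 y -1.1 z -0.1 twist -0.129
3 x 0.2 y -1.1 z -0.2 twist -0.129
4 x 0.2 y -1.1 z -0.4 twist -0.129
5 x 0.2 y -1.0 z -0.5 twist -0.129
6 x 0.2 y -0.9 z -0.6 twist -0.129
7 x 0.2 y -0.8 z -0.8 twist -0.129
8 x 0.2 y -0.7 z -0.9 twist -0.129
9 x 0.2 y -0.6 z -0.9 twist -0.129
10 x 0.2 y -0.5 z -1.0 twist -0.129
11 x 0.2 y -0.4 z -1.1 twist -0.129
12 x 0.2 y -0.2 z -1.1 twist -0.129
13 x 0.2 y -0.1 z -1.1 twist -0.129
```

```bash
python3 -m creep '[{"gripper":1,"x":0.2,"y":-1.1,"z":0,"twist":-0.13},{"gripper":1,"x":0.2,"y":-1.1,"z":-0.1,"twist":-0.13},{"gripper":1,"x":0.2,"y":-1.1,"z":-0.2,"twist":-0.13},{"gripper":1,"x":0.2,"y":-1.1,"z":-0.4,"twist":-0.13},{"gripper":1,"x":0.2,"y":-1,"z":-0.5,"twist":-0.13},{"gripper":1,"x":0.2,"y":-0.9,"z":-0.6,"twist":-0.13},{"gripper":1,"x":0.2,"y":-0.8,"z":-0.8,"twist":-0.13},{"gripper":1,"x":0.2,"y":-0.7,"z":-0.9,"twist":-0.13}]'; python3 -c "
from h import *
st();plan([.476,.196,.255],106.5,n=6,full=1)"
```

```text
clock: 6.7
tool_pos: [0.5316, 0.2082, 0.2633]
ee_rot: [[-0.036, 0.302, 0.953], [-0.001, 0.953, -0.302], [-0.999, -0.012, -0.034]]
wrist_force: [0.1, 0.1, -0.3]
width: 0.0857
6.7 p [0.5316 0.2082 0.2633] yaw 72.44 ax [-0.036 -0.001 -0.999] F [ 0.1  0.1 -0.3] w 0.0857
from [0.5316 0.2082 0.2633] yaw 72.44 dyaw 34.06 clock 6.7 |d| 0.0096
1 x 0.2 y -0.5 z -0.8 twist -0.099
2 x 0.2 y -0.4 z -0.9 twist -0.099
3 x 0.2 y -0.3 z -0.9 twist -0.099
4 x 0.2 y -0.2 z -0.9 twist -0.099
5 x 0.2 y -0.1 z -0.9 twist -0.099
6 x 0.2 y -0.0 z -0.9 twist -0.099
```

```bash
python3 -m creep '[{"gripper":1,"x":0.2,"y":-0.5,"z":-0.8,"twist":-0.1},{"gripper":1,"x":0.2,"y":-0.4,"z":-0.9,"twist":-0.1},{"gripper":1,"x":0.2,"y":-0.3,"z":-0.9,"twist":-0.1},{"gripper":1,"x":0.2,"y":-0.2,"z":-0.9,"twist":-0.1},{"gripper":1,"x":0.2,"y":-0.1,"z":-0.9,"twist":-0.1},{"gripper":1,"x":0.2,"y":0,"z":-0.9,"twist":-0.1},{"gripper":1,"x":0,"y":0,"z":0,"twist":0},{"gripper":1,"x":0,"y":0,"z":0,"twist":0}]'; python3 - <<'E'
from h import *
st();p=cam('wrist');print(proj(p,[.4765,.196,.115]))
cv2.imwrite('pics/w3.png',robot.read_camera('wrist'));import pickle;pickle.dump(p,open('w3.pkl','wb'))
E
```

```text
clock: 7.5
tool_pos: [0.4734, 0.1948, 0.2582]
ee_rot: [[-0.031, -0.314, 0.949], [0.001, 0.949, 0.314], [-1.0, 0.011, -0.029]]
wrist_force: [-0.6, 0.2, 0.0]
width: 0.0855
7.5 p [0.4734 0.1948 0.2582] yaw 108.29 ax [-0.031  0.001 -1.   ] F [-0.6  0.2  0. ] w 0.0855
[319.06538709 197.86502151]
```

View pics/w3.png

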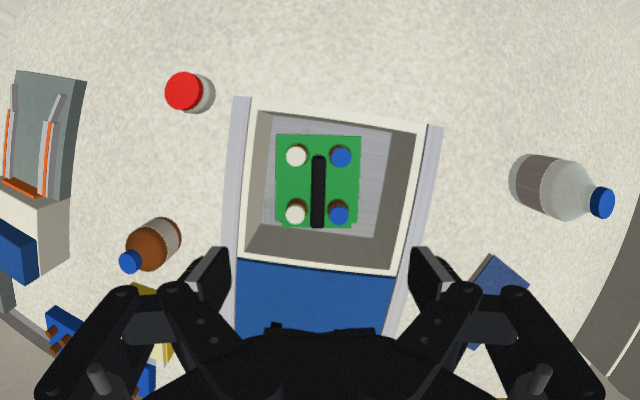

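```bash
python3 - <<'E'
from h import *
import pickle
p=pickle.load(open('w3.pkl','rb'));im=cv2.imread('pics/w3.png')
barfit(im,p,(304,140,332,236),.115,45)
b=[]
for v in (165,180,195,210,222):
    c=np.nonzero(im[v,304:332].max(1)<45)[0]+304
    L,R=onz(p,(c.min()-.5,v),.115),onz(p,(c.max()+.5,v),.115);b.append((L+R)/2);print(v,c.min(),c.max(),b[-1].round(4),np.linalg.norm(L-R).round(4))
b=np.array(b);print(np.degrees(np.arctan(np.polyfit(b[:,0],b[:,1],1)[0])))
hsv=cv2.cvtColor(im,cv2.COLOR_BGR2HSV);m=cv2.inRange(hsv,(45,100,40),(80,255,255));m=cv2.morphologyEx(m,cv2.MORPH_CLOSE,np.ones((25,25)))
c=max(cv2.findContours(m,0,1)[0],key=cv2.contourArea).reshape(-1,2).astype(float)
W=np.array([onz(p,q,.048)[:2] for q in c],np.float32)*1000
print(cv2.minAreaRect(W))
plan([.476,.196,.2582],106.5,n=2)
E
```

```text
bar mm [471.8 193. ] [69.1 12.3] yaw 16.6
165 312 324 [0.447  0.1852 0.115 ] 0.0121
180 312 324 [0.4605 0.1897 0.115 ] 0.0122
195 312 324 [0.4742 0.1942 0.115 ] 0.0123
210 311 323 [0.4884 0.1979 0.115 ] 0.0125
222 311 323 [0.4999 0.2016 0.115 ] 0.0126
17.04436658328135
((472.9991455078125, 193.20285034179688), (109.41522216796875, 96.59276580810547), 16.809892654418945)
from [0.4734 0.1948 0.2582] yaw 108.31 dyaw -1.81 clock 7.55 |d| 0.0014
1 x -0.0 y 0.0 z 0.1 twist 0.016
2 x -0.0 y 0.0 z 0.1 twist 0.016
```

```bash
python3 -c "
from h import *
plan([.473,.1935,.13],106.9,n=6,full=1)"
```

```text
from [0.4734 0.1948 0.2582] yaw 108.31 dyaw -1.41 clock 7.55 |d| 0.0214
1 x 2.1 y -0.0 z 0.0 twist 0.004
2 x 2.1 y -0.0 z 0.0 twist 0.004
3 x 2.1 y -0.0 z 0.0 twist 0.004
4 x 2.1 y -0.0 z 0.0 twist 0.004
5 x 2.1 y -0.0 z 0.0 twist 0.004
6 x 2.1 y -0.0 z 0.0 twist 0.004
```

```bash
python3 -m creep '[{"gripper":0.2,"x":1.5,"y":-0.1,"z":0,"twist":0.012},{"gripper":0.2,"x":2.1,"y":0,"z":0.1,"twist":0.012},{"gripper":0.2,"x":2.1,"y":0,"z":0.1,"twist":0},{"gripper":0.2,"x":2.1,"y":0,"z":0,"twist":0},{"gripper":0.2,"x":2.1,"y":0,"z":0,"twist":0},{"gripper":0.2,"x":1.5,"y":0,"z":0,"twist":0},{"gripper":0.2,"x":0,"y":0,"z":0,"twist":0},{"gripper":0.2,"x":0,"y":0,"z":0,"twist":0}]'; python3 -c "
from h import *
st();plan([.473,.1935,.088],106.9,n=3,full=1);cv2.imwrite('pics/w4.png',robot.read_camera('wrist'))"
```

```text
clock: 8.35
tool_pos: [0.4759, 0.1955, 0.1416]
ee_rot: [[-0.029, -0.273, 0.962], [0.002, 0.962, 0.273], [-1.0, 0.01, -0.027]]
wrist_force: [0.1, 1.2, 0.5]
width: 0.0514
8.35 p [0.4759 0.1955 0.1416] yaw 105.85 ax [-0.029  0.002 -1.   ] F [0.1 1.2 0.5] w 0.0514
from [0.4759 0.1955 0.1416] yaw 105.85 dyaw 1.05 clock 8.35 |d| 0.0179
1 x 1.8 y -0.1 z -0.1 twist -0.006
2 x 1.8 y -0.1 z -0.1 twist -0.006
3 x 1.8 y -0.1 z -0.1 twist -0.006
```

View pics/w4.png

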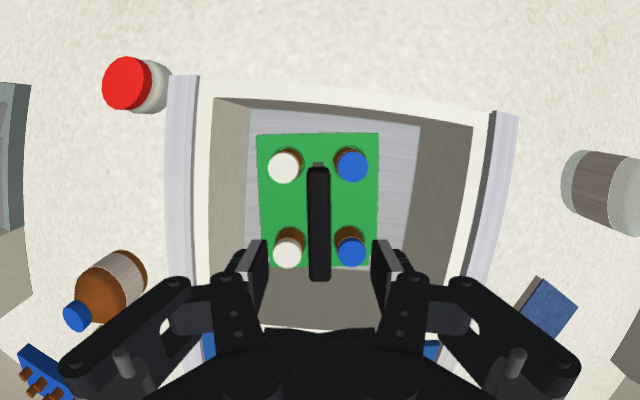

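Bar (col ~318, rows 168–282) is centred between the fingers (265 / 372 columns). Descend and close.

```bash
python3 -m creep '[{"gripper":0.2,"x":1.3,"y":-0.1,"z":-0.1,"twist":-0.006},{"gripper":0.2,"x":1.7,"y":-0.1,"z":-0.1,"twist":-0.006},{"gripper":0.2,"x":1.4,"y":0,"z":-0.1,"twist":-0.006},{"gripper":0.2,"x":0.4,"y":0,"z":0,"twist":0},{"gripper":0.2,"x":0,"y":0,"z":0,"twist":0},{"gripper":0.2,"x":0,"y":0,"z":0,"twist":0},{"gripper":0.2,"x":0,"y":0,"z":0,"twist":0},{"gripper":0.2,"x":0,"y":0,"z":0,"twist":0}]'; python3 -c "
from h import *
st();plan([.473,.1935,.088],106.9,n=1,full=1)"
```

```text
clock: 9.2
tool_pos: [0.4743, 0.1934, 0.0944]
ee_rot: [[-0.023, -0.29, 0.957], [0.004, 0.957, 0.291], [-1.0, 0.011, -0.021]]
wrist_force: [0.1, 0.9, -0.0]
width: 0.0511
9.2 p [0.4743 0.1934 0.0944] yaw 106.88 ax [-0.023  0.004 -1.   ] F [ 0.1  0.9 -0. ] w 0.0511
from [0.4743 0.1934 0.0944] yaw 106.88 dyaw 0.02 clock 9.2 |d| 0.0065
1 x 0.6 y 0.0 z -0.1 twist -0.000
```

```bash
python3 -m creep '[{"gripper":0.2,"x":0.6,"y":0,"z":-0.1,"twist":0},{"gripper":0,"x":0,"y":0,"z":0,"twist":0},{"gripper":-0.3,"x":0,"y":0,"z":0,"twist":0},{"gripper":-0.5,"x":0,"y":0,"z":0,"twist":0},{"gripper":-0.7,"x":0,"y":0,"z":0,"twist":0},{"gripper":-1,"x":0,"y":0,"z":0,"twist":0},{"gripper":-1,"x":0,"y":0,"z":0,"twist":0},{"gripper":-1,"x":0,"y":0,"z":0,"twist":0}]' 70; python3 -c "
from h import *
st();plan([.473,.1935,.2],106.9,n=8,full=1)"
```

```text
clock: 10.0
tool_pos: [0.4735, 0.1936, 0.0886]
ee_rot: [[-0.022, -0.291, 0.957], [0.005, 0.957, 0.291], [-1.0, 0.011, -0.02]]
wrist_force: [-0.8, 1.3, 0.5]
width: 0.013
10.0 p [0.4735 0.1936 0.0886] yaw 106.9 ax [-0.022  0.005 -1.   ] F [-0.8  1.3  0.5] w 0.013
from [0.4735 0.1936 0.0886] yaw 106.9 dyaw 0.0 clock 10.0 |d| 0.0139
1 x -1.4 y 0.0 z -0.0 twist -0.000
2 x -1.4 y 0.0 z -0.0 twist -0.000
3 x -1.4 y 0.0 z -0.0 twist -0.000
4 x -1.4 y 0.0 z -0.0 twist -0.000
5 x -1.4 y 0.0 z -0.0 twist -0.000
6 x -1.4 y 0.0 z -0.0 twist -0.000
7 x -1.4 y 0.0 z -0.0 twist -0.000
8 x -1.4 y 0.0 z -0.0 twist -0.000
```

```bash
python3 -m creep '[{"gripper":-1,"x":-0.4,"y":0,"z":0,"twist":0},{"gripper":-1,"x":-0.8,"y":0,"z":0,"twist":0},{"gripper":-1,"x":-1.2,"y":0,"z":0,"twist":0},{"gripper":-1,"x":-1.6,"y":0,"z":0,"twist":0},{"gripper":-1,"x":-1.8,"y":0,"z":0,"twist":0},{"gripper":-1,"x":-1.8,"y":0,"z":0,"twist":0},{"gripper":-1,"x":-1.8,"y":0,"z":0,"twist":0},{"gripper":-1,"x":-1.8,"y":0,"z":0,"twist":0}]' 70; python3 -c "
from h import *
st();cv2.imwrite('pics/w5.png',robot.read_camera('wrist'))"
```

```text
clock: 10.8
tool_pos: [0.4745, 0.1919, 0.2061]
ee_rot: [[-0.027, -0.29, 0.957], [0.002, 0.957, 0.29], [-1.0, 0.01, -0.025]]
wrist_force: [-0.4, -0.5, -3.5]
width: 0.0127
10.8 p [0.4745 0.1919 0.2061] yaw 106.87 ax [-0.027  0.002 -1.   ] F [-0.4 -0.5 -3.5] w 0.0127
```

View pics/w5.png

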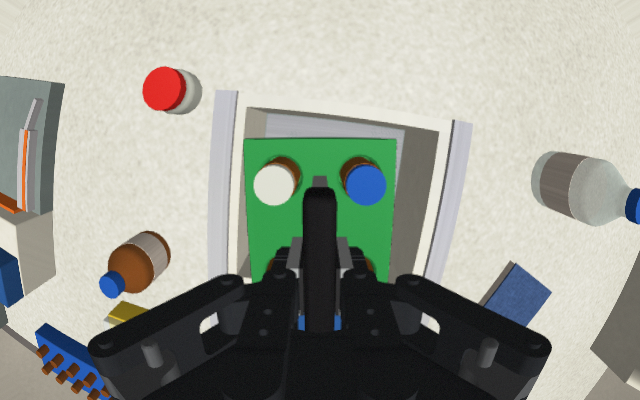

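Tray lifted ~0.36 kg with vials standing (caps at (274,184), (366,184)). Raise more and traverse to the sampler.

```bash
python3 -m creep '[{"gripper":-1,"x":-1.5,"y":0,"z":0,"twist":0},{"gripper":-1,"x":-1,"y":0,"z":0,"twist":0},{"gripper":-1,"x":-0.5,"y":-0.5,"z":0,"twist":0},{"gripper":-1,"x":0,"y":-1,"z":0,"twist":0},{"gripper":-1,"x":0,"y":-1.5,"z":0,"twist":0},{"gripper":-1,"x":0,"y":-2,"z":0,"twist":0},{"gripper":-1,"x":0,"y":-2.5,"z":0,"twist":0.01},{"gripper":-1,"x":0,"y":-3,"z":0,"twist":0.01}]' 70; python3 -c "
from h import *
st();plan([.435,-.2885,.24],90.8,n=14,full=1)"
```

```text
clock: 11.65
tool_pos: [0.5069, 0.0879, 0.2381]
ee_rot: [[-0.025, -0.275, 0.961], [0.003, 0.961, 0.275], [-1.0, 0.01, -0.023]]
wrist_force: [0.2, 1.4, -3.5]
width: 0.0131
11.65 p [0.5069 0.0879 0.2381] yaw 105.96 ax [-0.025  0.003 -1.   ] F [ 0.2  1.4 -3.5] w 0.0131
from [0.5069 0.0879 0.2381] yaw 105.96 dyaw -15.16 clock 11.65 |d| 0.0274
1 x -0.0 y -2.4 z -1.2 twist 0.019
2 x -0.0 y -2.5 z -1.2 twist 0.019
3 x -0.0 y -2.5 z -1.1 twist 0.019
4 x -0.0 y -2.5 z -1.1 twist 0.019
5 x -0.0 y -2.5 z -1.0 twist 0.019
6 x -0.0 y -2.5 z -1.0 twist 0.019
7 x -0.0 y -2.6 z -0.9 twist 0.019
8 x -0.0 y -2.6 z -0.9 twist 0.019
9 x -0.0 y -2.6 z -0.9 twist 0.019
10 x -0.0 y -2.6 z -0.8 twist 0.019
11 x -0.0 y -2.6 z -0.8 twist 0.019
12 x -0.0 y -2.6 z -0.7 twist 0.019
13 x -0.0 y -2.7 z -0.7 twist 0.019
14 x -0.0 y -2.7 z -0.6 twist 0.019
```

```bash
python3 -m creep '[{"gripper":-1,"x":0,"y":-2.8,"z":-0.4,"twist":0.02},{"gripper":-1,"x":0,"y":-2.7,"z":-0.8,"twist":0.02},{"gripper":-1,"x":0,"y":-2.6,"z":-1.1,"twist":0.02},{"gripper":-1,"x":0,"y":-2.6,"z":-1.1,"twist":0.02},{"gripper":-1,"x":0,"y":-2.6,"z":-1.1,"twist":0.02},{"gripper":-1,"x":0,"y":-2.6,"z":-1,"twist":0.02},{"gripper":-1,"x":0,"y":-2.6,"z":-1,"twist":0.02},{"gripper":-1,"x":0,"y":-2.6,"z":-1,"twist":0.02}]' 70; python3 -c "
from h import *
st();plan([.435,-.2885,.24],90.8,n=7,full=1)"
```

```text
clock: 12.45
tool_pos: [0.4728, -0.1482, 0.2299]
ee_rot: [[-0.035, -0.109, 0.993], [0.003, 0.994, 0.109], [-0.999, 0.007, -0.035]]
wrist_force: [0.5, 0.3, -3.7]
width: 0.0126
12.45 p [ 0.4728 -0.1482  0.2299] yaw 96.27 ax [-0.035  0.003 -0.999] F [ 0.5  0.3 -3.7] w 0.0126
from [ 0.4728 -0.1482  0.2299] yaw 96.27 dyaw -5.47 clock 12.45 |d| 0.0208
1 x -0.1 y -1.9 z -0.8 twist 0.014
2 x -0.1 y -1.9 z -0.7 twist 0.014
3 x -0.1 y -2.0 z -0.7 twist 0.014
4 x -0.1 y -2.0 z -0.7 twist 0.014
5 x -0.1 y -2.0 z -0.7 twist 0.014
6 x -0.1 y -2.0 z -0.6 twist 0.014
7 x -0.1 y -2.0 z -0.6 twist 0.014
```

```bash
python3 -m creep '[{"gripper":-1,"x":-0.2,"y":-2.2,"z":-0.8,"twist":0.014},{"gripper":-1,"x":-0.2,"y":-2.2,"z":-0.8,"twist":0.014},{"gripper":-1,"x":-0.2,"y":-2.2,"z":-0.8,"twist":0.014},{"gripper":-1,"x":-0.1,"y":-2,"z":-0.7,"twist":0.014},{"gripper":-1,"x":0,"y":-1.6,"z":-0.6,"twist":0.014},{"gripper":-1,"x":0,"y":-1.2,"z":-0.4,"twist":0.01},{"gripper":-1,"x":0,"y":-0.6,"z":-0.2,"twist":0},{"gripper":-1,"x":0,"y":0,"z":0,"twist":0}]' 70; python3 - <<'E'
from h import *
import pickle
st();plan([.435,-.2885,.24],90.8,n=2,full=1);p=cam('wrist')
cv2.imwrite('pics/w6.png',robot.read_camera('wrist'));pickle.dump(p,open('w6.pkl','wb'))
im=robot.read_camera('side');cv2.imwrite('pics/s6f.png',im);cv2.imwrite('pics/s6.png',cv2.resize(im[60:220,260:460],None,fx=4,fy=3.7,interpolation=2))
E
```

```text
clock: 13.25
tool_pos: [0.4314, -0.2831, 0.231]
ee_rot: [[-0.045, -0.018, 0.999], [0.007, 1.0, 0.018], [-0.999, 0.007, -0.044]]
wrist_force: [0.9, 0.3, -3.5]
width: 0.0128
13.25 p [ 0.4314 -0.2831  0.231 ] yaw 91.03 ax [-0.045  0.007 -0.999] F [ 0.9  0.3 -3.5] w 0.0128
from [ 0.4314 -0.2831  0.231 ] yaw 91.03 dyaw -0.23 clock 13.25 |d| 0.0055
1 x -0.5 y -0.3 z 0.2 twist 0.002
2 x -0.5 y -0.3 z 0.2 twist 0.002
```

View pics/w6.png

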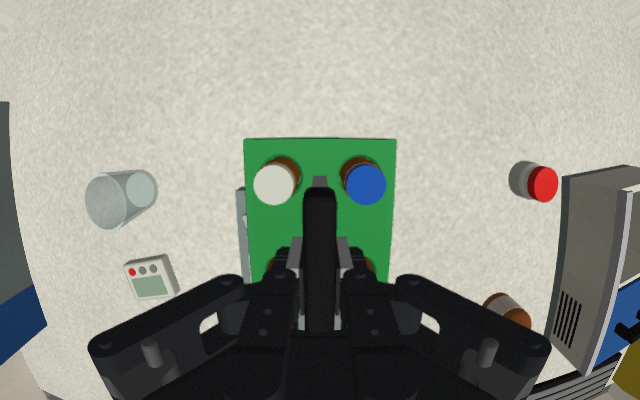

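View pics/s6.png

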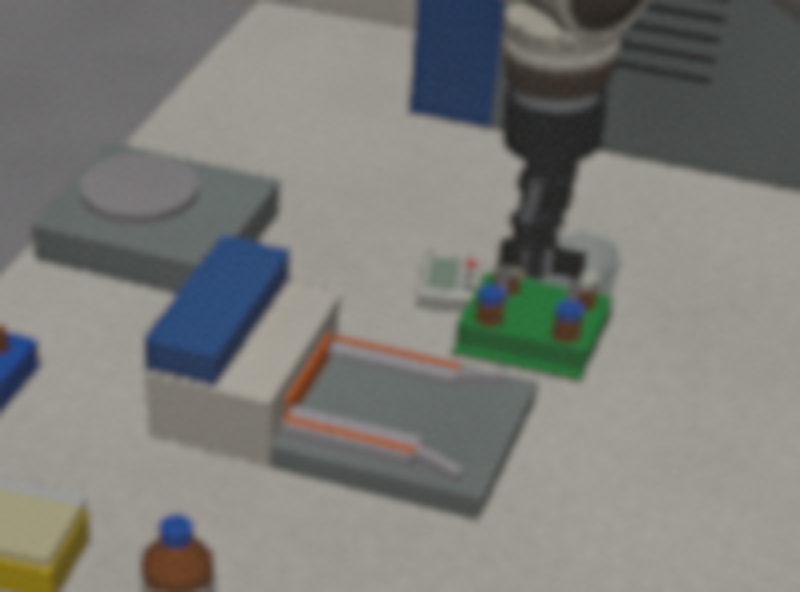

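Tray is over the apron side, vials standing; tool axis leans further (nose ~1.4° down), which contact with the apron can level. First cross-check the rails from the side camera.

```bash
python3 - <<'E'
from h import *
p=cam('side');im=cv2.imread('pics/s6f.png')
K=4
for a in ((325,165,368,190),(338,148,380,165)):
    h=cv2.cvtColor(cv2.resize(im[a[1]:a[3],a[0]:a[2]],None,fx=K,fy=K,interpolation=cv2.INTER_LINEAR),cv2.COLOR_BGR2HSV)
    m=cv2.inRange(h,(3,110,80),(18,255,255))
    cs=max(cv2.findContours(m,0,1)[0],key=cv2.contourArea)
    m2=np.zeros_like(m);cv2.drawContours(m2,[cs],-1,255,-1)
    ys,xs=np.nonzero(m2)
    W=np.array([onz(p,((x+.5)/K-.5+a[0],(y+.5)/K-.5+a[1]),.046)[:2] for x,y in zip(xs,ys)])
    print(len(W),W.mean(0).round(4),'x range',W[:,0].min().round(4),W[:,0].max().round(4),'slope deg',np.degrees(np.arctan(np.polyfit(W[:,0],W[:,1],1)[0])).round(2))
Z=lambda x,y:((x+.5)/4-.5+260,(y+.5)/3.7-.5+60)
for q in ((537,385),(477,508)): print('front corners',onz(p,Z(*q),.03).round(4))
# tray nose lower corners / block: green mask in this view
E
```

```text
286 [ 0.6275 -0.2497] x range 0.6205 0.6354 slope deg 13.44
496 [ 0.6291 -0.3182] x range 0.6212 0.6373 slope deg -69.52
front corners [ 0.4355 -0.3693  0.03  ]
front corners [ 0.4323 -0.1827  0.03  ]
```

```bash
python3 - <<'E'
from h import *
p=cam('side');print('cam',-p['R'].T@p['t']);im=cv2.imread('pics/s6f.png')
c=im[140:200,320:400];b=cv2.resize(c,None,fx=10,fy=10,interpolation=cv2.INTER_CUBIC);b=np.clip(b*1.5,0,255).astype(np.uint8);cv2.imwrite('pics/z.png',b)
E
```

```text
cam [0.18803442 0.87734646 1.09105673]
```

View pics/z.png

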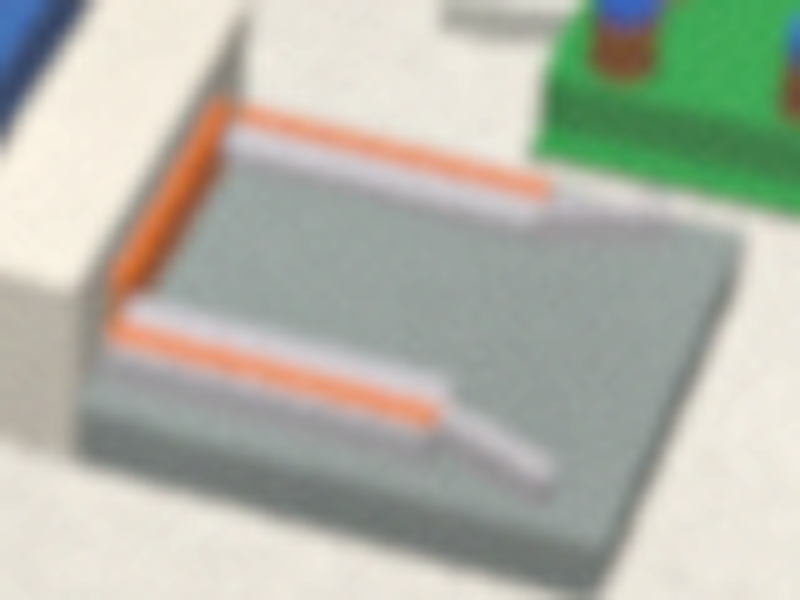

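```bash
python3 - <<'E'
from h import *
p=cam('side');Z=lambda x,y:((x+.5)/10-.5+320,(y+.5)/10-.5+140)
for n,q,z in (('fc near',(592,546),.03),('fc far',(738,230),.03),('rail near in',(110,330),.046),('rail near out',(440,412),.046),('rail far in',(235,112),.046),('rail far out',(550,190),.046)): print(n,onz(p,Z(*q),z).round(4))
E
```

```text
fc near [ 0.4369 -0.1954  0.03  ]
fc far [ 0.4391 -0.3747  0.03  ]
rail near in [ 0.6235 -0.2165  0.046 ]
rail near out [ 0.5021 -0.2219  0.046 ]
rail far in [ 0.6271 -0.3476  0.046 ]
rail far out [ 0.505  -0.3506  0.046 ]
```

```bash
python3 -c "
from h import *
st();plan([.428,-.2885,.110],91.2,n=8,full=1)"
```

```text
13.35 p [ 0.4318 -0.2823  0.2312] yaw 91.08 ax [-0.044  0.007 -0.999] F [-0.2  0.7 -4. ] w 0.0126
from [ 0.4318 -0.2823  0.2312] yaw 91.08 dyaw 0.12 clock 13.35 |d| 0.0152
1 x 1.5 y -0.1 z 0.0 twist -0.000
2 x 1.5 y -0.1 z 0.0 twist -0.000
3 x 1.5 y -0.1 z 0.0 twist -0.000
4 x 1.5 y -0.1 z 0.0 twist -0.000
5 x 1.5 y -0.1 z 0.0 twist -0.000
6 x 1.5 y -0.1 z 0.0 twist -0.000
7 x 1.5 y -0.1 z 0.0 twist -0.000
8 x 1.5 y -0.1 z 0.0 twist -0.000
```

```bash
python3 -m creep '[{"gripper":-1,"x":0.8,"y":-0.1,"z":0,"twist":0},{"gripper":-1,"x":1.5,"y":-0.2,"z":0,"twist":0},{"gripper":-1,"x":1.8,"y":-0.2,"z":0,"twist":0},{"gripper":-1,"x":1.8,"y":-0.1,"z":0,"twist":0},{"gripper":-1,"x":1.8,"y":0,"z":0,"twist":0},{"gripper":-1,"x":1.8,"y":0,"z":0,"twist":0},{"gripper":-1,"x":1,"y":0,"z":0,"twist":0},{"gripper":-1,"x":0.4,"y":0,"z":0,"twist":0}]' 70; python3 -c "
from h import *
st();plan([.428,-.2885,.104],91.2,n=2,full=1)"
```

```text
clock: 14.15
tool_pos: [0.429, -0.2828, 0.1159]
ee_rot: [[-0.043, -0.028, 0.999], [0.007, 1.0, 0.028], [-0.999, 0.008, -0.043]]
wrist_force: [-0.0, -0.1, -3.7]
width: 0.0126
14.15 p [ 0.429  -0.2828  0.1159] yaw 91.62 ax [-0.043  0.007 -0.999] F [-0.  -0.1 -3.7] w 0.0126
from [ 0.429  -0.2828  0.1159] yaw 91.62 dyaw -0.42 clock 14.15 |d| 0.0066
1 x 0.6 y -0.3 z -0.0 twist 0.004
2 x 0.6 y -0.3 z -0.0 twist 0.004
```

```bash
python3 -m creep '[{"gripper":-1,"x":0.5,"y":-0.4,"z":0,"twist":0.007},{"gripper":-1,"x":0.4,"y":-0.3,"z":0,"twist":0},{"gripper":-1,"x":0.3,"y":0,"z":0,"twist":0},{"gripper":-1,"x":0.3,"y":0,"z":0,"twist":0},{"gripper":-1,"x":0.2,"y":0,"z":0,"twist":0},{"gripper":-1,"x":0.2,"y":0,"z":0,"twist":0},{"gripper":-1,"x":0,"y":0,"z":0,"twist":0},{"gripper":-1,"x":0,"y":0,"z":0,"twist":0}]' 70; python3 -c "
from h import *
st()"
```

```text
clock: 14.95
tool_pos: [0.4294, -0.2904, 0.1]
ee_rot: [[-0.039, -0.021, 0.999], [0.004, 1.0, 0.021], [-0.999, 0.005, -0.039]]
wrist_force: [0.1, -0.3, -3.8]
width: 0.0127
14.95 p [ 0.4294 -0.2904  0.1   ] yaw 91.22 ax [-0.039  0.004 -0.999] F [ 0.1 -0.3 -3.8] w 0.0127
```

```bash
python3 -m creep '[{"gripper":-1,"x":0.2,"y":0,"z":0,"twist":0},{"gripper":-1,"x":0.2,"y":0,"z":0,"twist":0},{"gripper":-1,"x":0.2,"y":0,"z":0,"twist":0},{"gripper":-1,"x":0,"y":0,"z":0,"twist":0},{"gripper":-1,"x":0,"y":0,"z":0,"twist":0},{"gripper":-1,"x":0,"y":0,"z":0,"twist":0},{"gripper":-1,"x":0,"y":0,"z":0,"twist":0},{"gripper":-1,"x":0,"y":0,"z":0,"twist":0}]' 70; python3 -c "
from h import *
st()"
```

```text
clock: 15.75
tool_pos: [0.4292, -0.2904, 0.0989]
ee_rot: [[-0.036, -0.021, 0.999], [0.002, 1.0, 0.021], [-0.999, 0.003, -0.036]]
wrist_force: [-0.5, 0.3, 0.3]
width: 0.0129
15.75 p [ 0.4292 -0.2904  0.0989] yaw 91.23 ax [-0.036  0.002 -0.999] F [-0.5  0.3  0.3] w 0.0129
```

Nose contact at TCP z≈0.099. Press a little more to level.

```bash
python3 -m creep '[{"gripper":-1,"x":0.3,"y":0,"z":0,"twist":0},{"gripper":-1,"x":0.3,"y":0,"z":0,"twist":0},{"gripper":-1,"x":0.3,"y":0,"z":0,"twist":0},{"gripper":-1,"x":0.3,"y":0,"z":0,"twist":0},{"gripper":-1,"x":0.3,"y":0,"z":0,"twist":0},{"gripper":-1,"x":0.3,"y":0,"z":0,"twist":0},{"gripper":-1,"x":0.3,"y":0,"z":0,"twist":0},{"gripper":-1,"x":0.3,"y":0,"z":0,"twist":0}]' 70; python3 -c "
from h import *
st();cv2.imwrite('pics/s7.png',cv2.resize(robot.read_camera('side')[110:210,300:440],None,fx=5.5,fy=5.5,interpolation=2))"
```

```text
clock: 16.55
tool_pos: [0.4283, -0.2902, 0.098]
ee_rot: [[-0.022, -0.021, 1.0], [-0.006, 1.0, 0.021], [-1.0, -0.006, -0.022]]
wrist_force: [-9.1, 6.0, 23.3]
width: 0.0128
16.55 p [ 0.4283 -0.2902  0.098 ] yaw 91.21 ax [-0.022 -0.006 -1.   ] F [-9.1  6.  23.3] w 0.0128
```

View pics/s7.png

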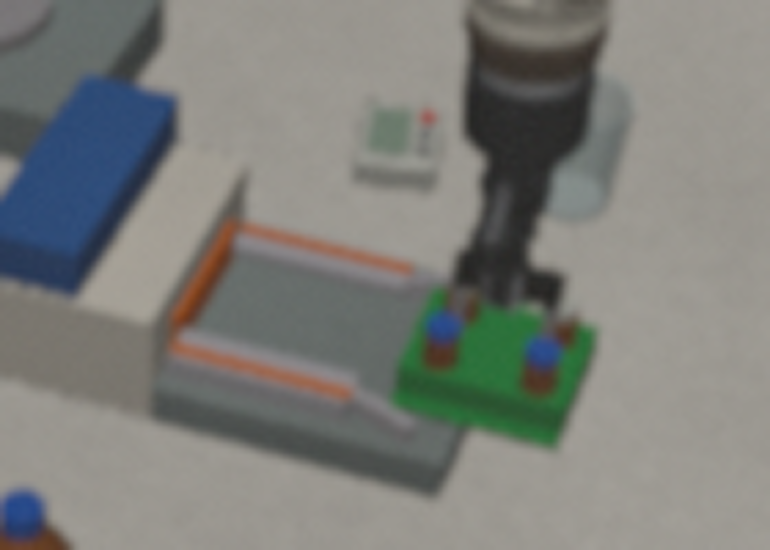

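Levelled (lean back to its grasp value). Ease off.

```bash
python3 -m creep '[{"gripper":-1,"x":-0.2,"y":0,"z":0,"twist":0},{"gripper":-1,"x":-0.2,"y":0,"z":0,"twist":0},{"gripper":-1,"x":0,"y":0,"z":0.4,"twist":0},{"gripper":-1,"x":0,"y":0,"z":0.6,"twist":0},{"gripper":-1,"x":0,"y":0,"z":0.6,"twist":0},{"gripper":-1,"x":0,"y":0,"z":0.6,"twist":0},{"gripper":-1,"x":0,"y":0,"z":0,"twist":0},{"gripper":-1,"x":0,"y":0,"z":0,"twist":0}]' 70; python3 -c "
from h import *
st()"
```

```text
clock: 17.4
tool_pos: [0.4524, -0.2894, 0.0992]
ee_rot: [[-0.024, -0.022, 0.999], [-0.005, 1.0, 0.021], [-1.0, -0.004, -0.024]]
wrist_force: [-0.6, -0.6, -2.9]
width: 0.0128
17.4 p [ 0.4524 -0.2894  0.0992] yaw 91.23 ax [-0.024 -0.005 -1.   ] F [-0.6 -0.6 -2.9] w 0.0128
```

```bash
python3 -m creep '[{"gripper":-1,"x":-0.05,"y":0,"z":0.6,"twist":0},{"gripper":-1,"x":-0.03,"y":0,"z":0.8,"twist":0},{"gripper":-1,"x":-0.03,"y":0,"z":0.8,"twist":0},{"gripper":-1,"x":-0.03,"y":0,"z":0.8,"twist":0},{"gripper":-1,"x":-0.03,"y":0,"z":0.8,"twist":0},{"gripper":-1,"x":-0.03,"y":0,"z":0.6,"twist":0},{"gripper":-1,"x":0,"y":0,"z":0,"twist":0},{"gripper":-1,"x":0,"y":0,"z":0,"twist":0}]' 70; python3 -c "
from h import *
st();cv2.imwrite('pics/s8.png',cv2.resize(robot.read_camera('side')[110:210,300:440],None,fx=5.5,fy=5.5,interpolation=2))
cv2.imwrite('pics/w8.png',robot.read_camera('wrist'))"
```

```text
clock: 18.2
tool_pos: [0.5008, -0.2882, 0.0999]
ee_rot: [[-0.024, -0.022, 0.999], [-0.005, 1.0, 0.022], [-1.0, -0.004, -0.024]]
wrist_force: [-0.7, 0.4, -3.0]
width: 0.0128
18.2 p [ 0.5008 -0.2882  0.0999] yaw 91.25 ax [-0.024 -0.005 -1.   ] F [-0.7  0.4 -3. ] w 0.0128
```

View pics/s8.png

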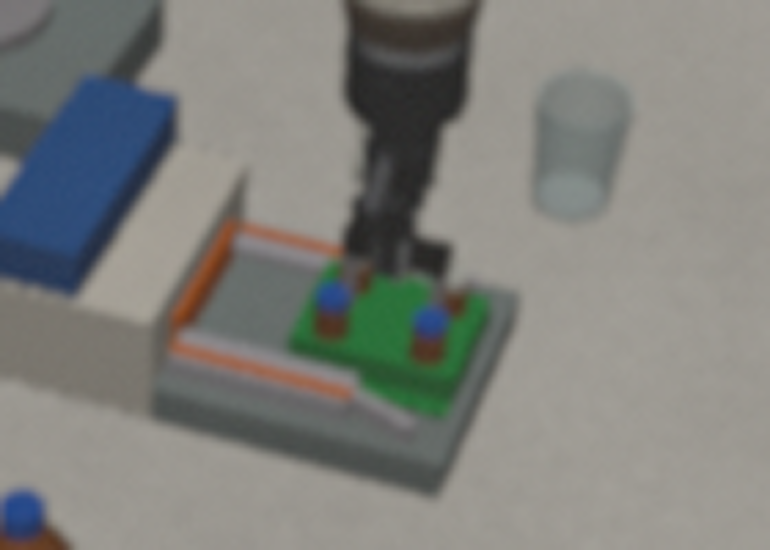

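View pics/w8.png

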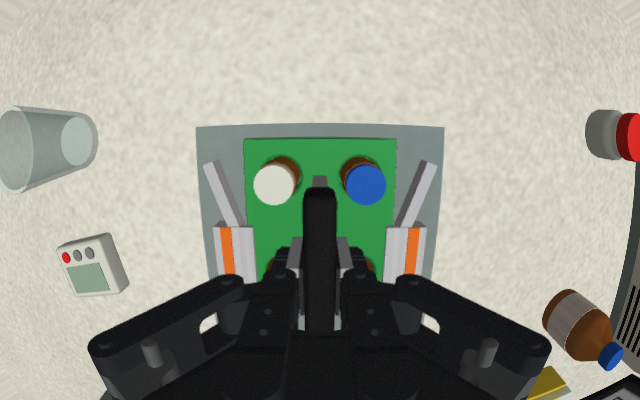

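Flanges are under both lips (lip edges at columns 253 and 387, tray centre 320 – centred). Continue.

```bash
python3 -m creep '[{"gripper":-1,"x":-0.03,"y":0,"z":0.6,"twist":0},{"gripper":-1,"x":-0.02,"y":0,"z":0.8,"twist":0},{"gripper":-1,"x":-0.02,"y":0,"z":0.8,"twist":0},{"gripper":-1,"x":-0.02,"y":0,"z":0.8,"twist":0},{"gripper":-1,"x":-0.02,"y":0,"z":0.8,"twist":0},{"gripper":-1,"x":-0.02,"y":0,"z":0.8,"twist":0},{"gripper":-1,"x":-0.02,"y":0,"z":0.5,"twist":0},{"gripper":-1,"x":0,"y":0,"z":0,"twist":0}]' 70; python3 -c "
from h import *
st()"
```

```text
clock: 19.1
tool_pos: [0.5564, -0.2871, 0.1002]
ee_rot: [[-0.024, -0.021, 0.999], [-0.005, 1.0, 0.021], [-1.0, -0.004, -0.024]]
wrist_force: [0.0, -0.3, -4.1]
width: 0.013
19.1 p [ 0.5564 -0.2871  0.1002] yaw 91.23 ax [-0.024 -0.005 -1.   ] F [ 0.  -0.3 -4.1] w 0.013
```

```bash
python3 -m creep '[{"gripper":-1,"x":0,"y":0,"z":0.4,"twist":0},{"gripper":-1,"x":0,"y":0,"z":0.4,"twist":0},{"gripper":-1,"x":0.05,"y":0,"z":0.3,"twist":0},{"gripper":-1,"x":0.05,"y":0,"z":0.3,"twist":0},{"gripper":-1,"x":0.05,"y":0,"z":0.3,"twist":0},{"gripper":-1,"x":0,"y":0,"z":0.3,"twist":0},{"gripper":-1,"x":0,"y":0,"z":0,"twist":0},{"gripper":-1,"x":0,"y":0,"z":0,"twist":0}]' 70; python3 -c "
from h import *
st()"
```

```text
clock: 19.9
tool_pos: [0.571, -0.287, 0.0994]
ee_rot: [[-0.036, -0.019, 0.999], [-0.005, 1.0, 0.019], [-0.999, -0.005, -0.037]]
wrist_force: [0.1, -0.3, -3.5]
width: 0.0129
19.9 p [ 0.571  -0.287   0.0994] yaw 91.1 ax [-0.036 -0.005 -0.999] F [ 0.1 -0.3 -3.5] w 0.0129
```

Stop was met (moved 14.6 of 20 mm and the tool leaned). Lower to rest on the deck with a slight forward push.

```bash
python3 -m creep '[{"gripper":-1,"x":0.2,"y":0,"z":0.1,"twist":0},{"gripper":-1,"x":0.2,"y":0,"z":0.1,"twist":0},{"gripper":-1,"x":0.2,"y":0,"z":0.2,"twist":0},{"gripper":-1,"x":0.2,"y":0,"z":0.2,"twist":0},{"gripper":-1,"x":0.2,"y":0,"z":0.2,"twist":0},{"gripper":-1,"x":0,"y":0,"z":0.2,"twist":0},{"gripper":-1,"x":0,"y":0,"z":0,"twist":0},{"gripper":-1,"x":0,"y":0,"z":0,"twist":0}]' 70; python3 -c "
from h import *
st();cv2.imwrite('pics/s9.png',cv2.resize(robot.read_camera('side')[110:210,300:440],None,fx=5.5,fy=5.5,interpolation=2))
cv2.imwrite('pics/w9.png',robot.read_camera('wrist'))"
```

```text
clock: 20.7
tool_pos: [0.5716, -0.287, 0.0998]
ee_rot: [[-0.047, -0.017, 0.999], [-0.008, 1.0, 0.017], [-0.999, -0.007, -0.047]]
wrist_force: [-1.3, -0.0, -2.1]
width: 0.0126
20.7 p [ 0.5716 -0.287   0.0998] yaw 90.98 ax [-0.047 -0.008 -0.999] F [-1.3 -0.  -2.1] w 0.0126
```

View pics/s9.png

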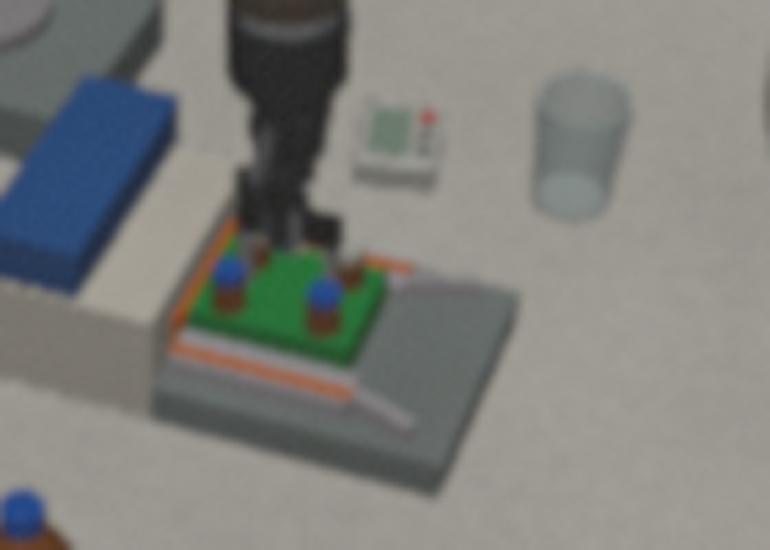

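View pics/w9.png

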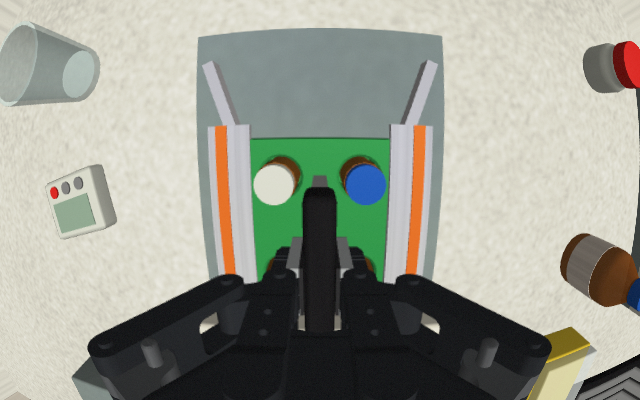

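Tray tail at row 137, just inside the mouth (row 126); nose at the orange stop. Release gently, keep fingers around the bar.

```bash
python3 -m creep '[{"gripper":-0.5,"x":0,"y":0,"z":0,"twist":0},{"gripper":-0.5,"x":0,"y":0,"z":0,"twist":0},{"gripper":0,"x":0,"y":0,"z":0,"twist":0},{"gripper":0.2,"x":0,"y":0,"z":0,"twist":0},{"gripper":0.2,"x":-0.5,"y":0,"z":0,"twist":0},{"gripper":0.2,"x":-1.5,"y":0,"z":0,"twist":0},{"gripper":0.2,"x":-2.5,"y":0,"z":0,"twist":0},{"gripper":0.2,"x":-3,"y":0,"z":0,"twist":0}]' 40; python3 - <<'E'
from h import *
import pickle
st();p=cam('wrist');im=robot.read_camera('wrist');cv2.imwrite('pics/w10.png',im);pickle.dump(p,open('w10.pkl','wb'))
cv2.imwrite('pics/s10.png',cv2.resize(robot.read_camera('side')[110:210,300:440],None,fx=5.5,fy=5.5,interpolation=2))
E
```

```text
clock: 21.6
tool_pos: [0.5755, -0.286, 0.177]
ee_rot: [[-0.047, -0.017, 0.999], [-0.007, 1.0, 0.017], [-0.999, -0.006, -0.047]]
wrist_force: [0.6, -0.5, -0.2]
width: 0.0515
21.6 p [ 0.5755 -0.286   0.177 ] yaw 90.99 ax [-0.047 -0.007 -0.999] F [ 0.6 -0.5 -0.2] w 0.0515
```

View pics/w10.png

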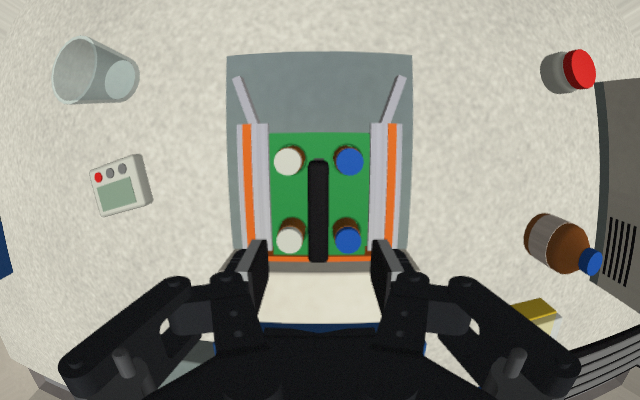

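View pics/s10.png

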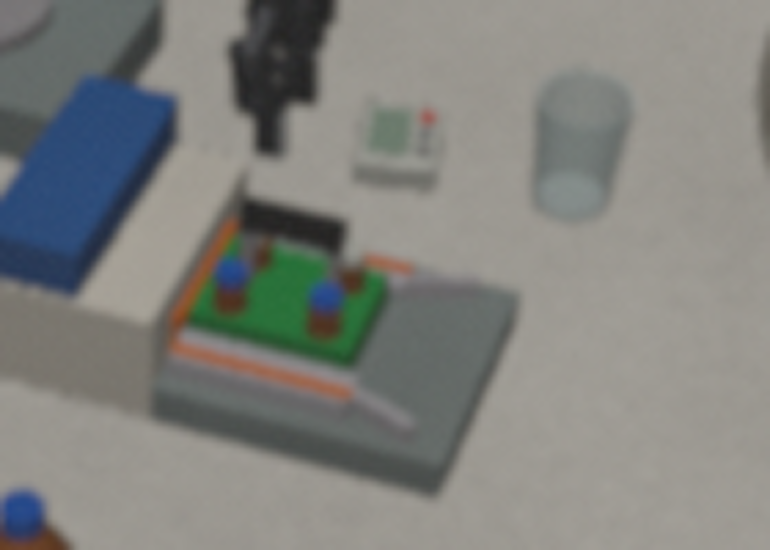

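All four vials stand, tray appears against the orange stop. Measure the seating: tail should be 10 mm inside the mouth.

```bash
python3 - <<'E'
from h import *
import pickle
p=pickle.load(open('w10.pkl','rb'));im=cv2.imread('pics/w10.png')
cv2.imwrite('pics/z10.png',cv2.resize(im[100:290,225:415],None,fx=3.1,fy=3.1,interpolation=2))
hsv=cv2.cvtColor(im,cv2.COLOR_BGR2HSV)
g=cv2.inRange(hsv,(45,100,40),(80,255,255))
for c in (285,305,335,355): 
    r=np.nonzero(g[:,c])[0]; print(c,r.min(),r.max(),'tail',onz(p,(c,r.min()-.5),.058).round(4),'nose',onz(p,(c,r.max()+.5),.058).round(4))
o=cv2.inRange(hsv,(3,130,80),(18,255,255))
for c in (247,391):
    r=np.nonzero(o[:250,c])[0]; print('rail',c,r.min(),onz(p,(c,r.min()-.5),.046).round(4))
for c in (280,300,340,360):
    r=np.nonzero(o[245:275,c])[0]+245; print('stop',c,r.min() if len(r) else None, r.max() if len(r) else None)
barfit(im,p,(300,150,335,270),.1255,45)
E
```

```text
285 133 254 tail [ 0.5155 -0.3178  0.058 ] nose [ 0.6255 -0.3184  0.058 ]
305 133 254 tail [ 0.5154 -0.3008  0.058 ] nose [ 0.6249 -0.2999  0.058 ]
335 132 254 tail [ 0.5141 -0.2754  0.058 ] nose [ 0.6244 -0.2724  0.058 ]
355 133 254 tail [ 0.5144 -0.2583  0.058 ] nose [ 0.6242 -0.254   0.058 ]
rail 247 124 [ 0.5068 -0.3541  0.046 ]
rail 391 123 [ 0.5038 -0.2245  0.046 ]
stop 280 256 261
stop 300 256 261
stop 340 256 261
stop 360 255 260
bar mm [ 567.9 -288.4] [68.9 13. ] yaw 0.7
```

View pics/z10.png

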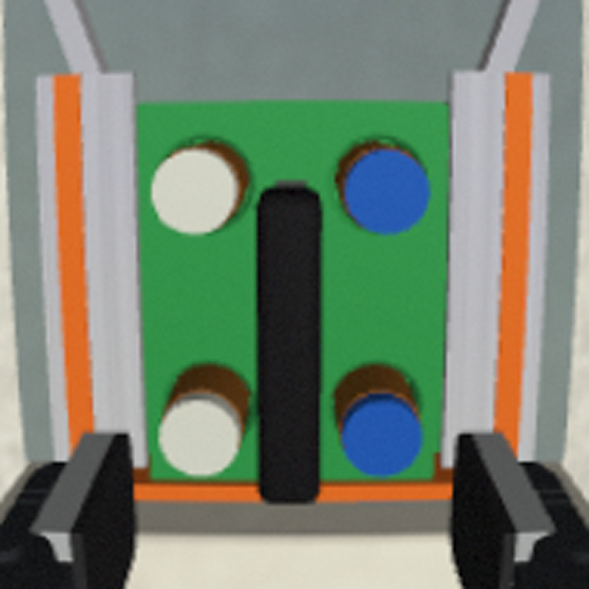

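Tail sits 9.6 mm inside the mouth (10 nominal) and the green nose abuts the orange stop: home to within ~0.5 mm. Retreat and check the whole scene.

```bash
python3 -m creep '[{"gripper":0.2,"x":-3,"y":0,"z":0,"twist":0},{"gripper":0.2,"x":-3,"y":0,"z":0,"twist":0},{"gripper":0.2,"x":-2,"y":0,"z":-2,"twist":0},{"gripper":0.2,"x":0,"y":-3,"z":-4,"twist":0},{"gripper":0.2,"x":0,"y":-3,"z":-4,"twist":0},{"gripper":0.2,"x":0,"y":-3,"z":-4,"twist":0},{"gripper":0.2,"x":0,"y":-2,"z":-2,"twist":0},{"gripper":0.2,"x":0,"y":0,"z":0,"twist":0}]'; python3 - <<'E'
from h import *
st()
a=robot.read_camera('top');b=robot.read_camera('side');cv2.imwrite('pics/t11.png',a);cv2.imwrite('pics/s11.png',b)
p=cam('top')
t0=cv2.imread('pics/top0.png')
def cen(im,roi,lo,hi):
    x0,y0,x1,y1=roi;m=cv2.inRange(cv2.cvtColor(im[y0:y1,x0:x1],cv2.COLOR_BGR2HSV),lo,hi);M=cv2.moments(m,True);return round(M['m10']/M['m00']+x0,2),round(M['m01']/M['m00']+y0,2)
for n,r,lo,hi in (('jar',(300,230,325,255),(0,150,60),(8,255,255)),('bottle',(303,180,323,202),(100,120,40),(125,255,255)),('notebook',(165,178,212,226),(100,80,30),(125,255,255)),('tipbox',(298,136,330,176),(20,60,60),(32,255,255)),('timer',(428,196,455,220),(0,0,130),(180,60,255)),('solv cap',(170,240,200,268),(100,120,50),(125,255,255))):
    try: print(n,cen(t0,r,lo,hi),cen(a,r,lo,hi))
    except Exception as e: print(n,e)
E
```

```text
clock: 22.5
tool_pos: [0.4187, -0.4007, 0.2778]
ee_rot: [[-0.035, -0.021, 0.999], [-0.015, 1.0, 0.021], [-0.999, -0.014, -0.036]]
wrist_force: [0.6, -0.1, 0.1]
width: 0.0513
22.5 p [ 0.4187 -0.4007  0.2778] yaw 91.22 ax [-0.035 -0.015 -0.999] F [ 0.6 -0.1  0.1] w 0.0513
jar (311.56, 243.03) (311.43, 243.09)
bottle (312.64, 189.1) (312.55, 189.11)
notebook (188.65, 202.72) (188.73, 202.78)
tipbox (313.29, 155.43) (313.33, 155.47)
timer float division by zero
solv cap (178.74, 253.17) (178.8, 253.15)
```

View pics/t11.png

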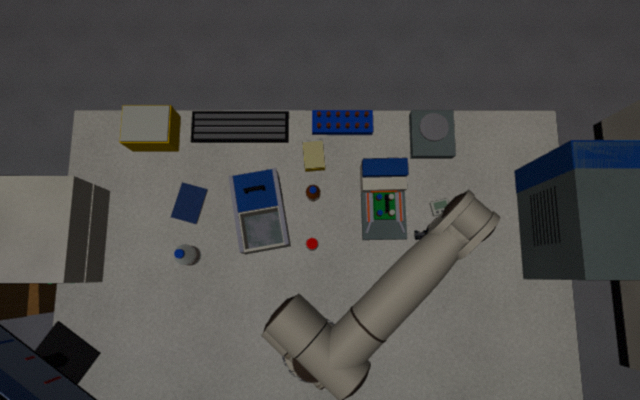

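View pics/s11.png

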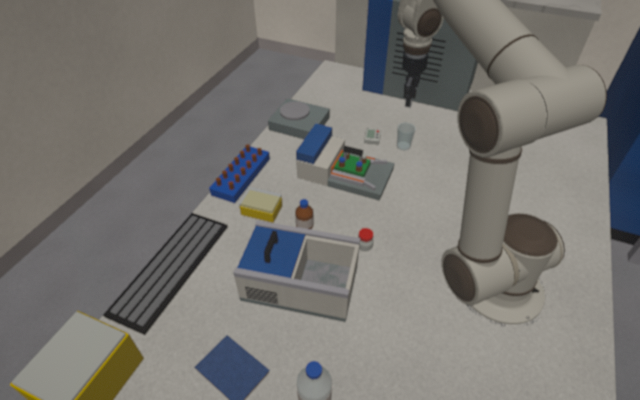

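```bash
python3 - <<'E'
from h import *
p=cam('top');a=cv2.imread('pics/t11.png');K=4
r=(228,163,292,215);h=cv2.cvtColor(cv2.resize(a[r[1]:r[3],r[0]:r[2]],None,fx=K,fy=K),cv2.COLOR_BGR2HSV)
m=cv2.morphologyEx(cv2.inRange(h,(100,120,50),(125,255,255)),cv2.MORPH_CLOSE,np.ones((41,41)))
c=max(cv2.findContours(m,0,1)[0],key=cv2.contourArea)
P=np.array([onz(p,(q+.5)/K-.5+np.array(r[:2]),.128)[:2] for q in cv2.boxPoints(cv2.minAreaRect(c))])
print(P.mean(0)); u=np.array([.9835,.181]);print('travel from first picture',(P.mean(0)-[.48756,.20653])@u,'along from track centre',(P.mean(0)-[.5396,.2124])@u)
robot.sign_off()
E
```

```text
[0.60556994 0.2360007 ]
travel from first picture 0.12139697720111828 along from track centre 0.06915316720111829
the job is handed in; nothing more can be done
```

I slid the cover open to its hard stop, lifted the tray out by its handle, slid it flat under the bay's lips to the orange stop, released it, backed the arm away, and handed the job in at about 22.6 s.

**What the last checks showed**
- **Tray:** its tail sits 9.6 mm inside the slot mouth, against 10 mm when fully home. The green nose meets the orange stop and the tray is centred between the lips. I did not give it a second confirming push after release.
- **Vials:** all four were standing in the tray in the close view after release.
- **Bystanders:** the jar, reagent bottle, notebook, tip box and solvent bottle all moved less than 0.15 px (under about 1 mm) from the first picture. My colour check for the timer failed, and I did not measure the beaker; both look undisturbed in the pictures.

**What disagreed**
- **Cover:** the last top-view mask put its travel at 121 mm, where the arm's pose and the wrist view gave 128–130 mm. Its centre came out 69 mm along instead of the expected 77.5 mm. I think the tall black handle clipping the blue mask explains this, because the arm clearly met the stop and later pictures show the cover over the deck. I handed in within the same script, so I could not check it again.
- **Tool lean:** the tool picked up a lean of about 2–3° at the cover stop, and it drifted afterwards. I levelled the tray against the apron before sliding it in, pressing at about 23 N.

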